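Sweep the crispbread off the board and hang the sweeper up

ROBOT

A 6-joint arm with a two-finger parallel gripper is mounted at the origin on a cart in front of the work surface, level with it; the furniture and walls round the work are solid. World frame = base frame: x ahead of the robot, y to its left, z up, the work surface at z = 0. Lengths are in m, angles in rad, forces in N, time in s.
With the tool pointing down it reaches from about 0.35 to 0.775 m from the base axis. Payload 5.5 kg.
Tool frame: the origin (TCP) lies between the finger pads; the fingertips stand env.nose_length ahead of it and the grasp point (between the pads) lies 8 mm behind it (env.nose_length is the distance from the TCP to the fingertips, in m); z points along the fingers, y is the direction in which the jaws open and shut (so a half turn about z gives the same grasp; the last joint's range is limited). The gripper opens to 85 mm and grips with 20 to 120 N. Pads are 22 mm wide; open, the fingers measure 114 mm over their backs; the gripper's body (76 mm by 85 mm) begins 54 mm behind the grasp point. The pads swing forward as they close: fully open they stand 13 mm farther back than shut.
Start: joints at [0.989, 0.313, 0.046, 1.304, 0, 1.431], TCP at [0.246, 0.52, 0.219] pointing down, gripper open.
Joint ranges: [-2.76, 2.76], [-0.86, 1.69], [-1.03, 1.26], [-2.2, 2.34], [-1.47, 1.5], [-3.14, 3.14]. Speed limits (rad/s): [2.57, 2.57, 3.14, 3.14, 3.14, 3.14].

INTERFACE

Orientations are given as a unit quaternion [w, x, y, z].
In Python, from workcell import env gives the robot as it stands. The module is installed in compiled form; this text tells all that it offers.
- The arm moves only by the shell command python3 -m creep 'ROWS' [FORCE]. ROWS is a JSON object of lists of equal length, an entry for each row: "hand": the finger opening in mm, from 0 to 85.4; "delta_pos": the shift along the tool's x, y, z scaled (see below), a list of three; "turn": the turn about the tool's z scaled (see below). In form: {"hand": [hand, ...], "delta_pos": [[dx, dy, dz], ...], "turn": [turn, ...]}. A call has exactly 5 rows; each row shifts and turns the commanded pose from where the row before left it, along the tool's axes as they then stand; what a row does not reach is not made up. The controller multiplies each number of a shift by 0.8 m and each number of a turn by 5 degrees. A row lasts 1/12 s, in which the tool goes at most 41.7 mm and 7.16 degrees, less where a joint would pass 70% of its speed; a pose out of reach is approached as far as the arm can. A call with a number of a shift or a turn outside -1 to 1 is refused whole. A call with a gripper value outside its range is refused whole. The fingers move at their own pace and stop on an object; FORCE is the grip in N (left out, the last holds). Time passes only in rows, so rows that do not move let the fingers close, or fill a call up. It gives the time, the measured TCP pose, the force and the opening at its end, in the units of the state.
- env.get_state(): the state, without advancing time (a new reading comes with each control period).
- env.read_camera(name): name is "scene" or "top" or "wrist"; returns a dict with "pixels" (400x640x3 uint8, red, green, blue), "depth" (400x640 float32, m along the optical axis (not along the pixel's ray), 0 where there is no reading), "fx", "fy", "cx", "cy" (pixels), "origin" and "orientation" of the camera in the world. Camera axes: x right, y down, z forward; pixel columns grow to the right and rows downward; lengths in m; the calibration is good to about 2 mm. A picture is of the moment at which its call begins.
- env.hand_in(): hands the job in, once; it reports no verdict.
Trained networks look in the newest picture that a camera, given by its name, has taken for a name from the list of things; names that differ only in an ending like _2 or _b are one class to them, and where a whole thing is asked for, a point or a joint stands for the part that bears it (a point fixed in the world has none). Each returns a list of dicts, best first, with "score" (0 to 1); they miss things now and then, are a little off and sometimes report something else, mostly with a low value. They report only what shows in the picture. A call takes as long as a camera call. They do not tell look-alikes from the thing itself.
- env.find_in(camera, target): "location" ([row, column] in pixels, amid what is visible of it).
- env.pinpoint(camera, target): "location" ([row, column] in pixels: a listed point, or the origin of a listed thing).
The state is a dict: "clock": time; "joint_pos": joint angles; "qvel": joint speeds; "tau": joint torques, N m; "tcp_pos": TCP position; "orientation": TCP orientation; "wrist_force": force on the tool from outside, world axes, zero at the start; "ft_torque": the same for the moment, N m; "finger_gap": finger opening in m.
Only numpy, scipy, OpenCV 4.12 (cv2) and the standard library are available. Lean on these libraries where they do the work, as an engineer would, in place of code of your own. Each camera call takes 0.05 s, during which the arm holds its last target.

TASK

Take the red saddle-shaped sweeper off its bar and, with it alone, sweep all four broken pieces of crispbread off the chopping board into the blue tray beside the board; do not touch the pieces with the gripper. Leave the salt shaker standing where it is on the board and do not disturb the mug, cup, bowl and tins around. When the board is clear, hang the sweeper back astride the bar of its stand and let go.

Things in the scene. Friction and masses are not known exactly. Their poses are not given: they have to be found in the camera images.
- board: brown wooden chopping board, 200 (x) x 300 (y) mm, fixed on rubber feet; origin on the worktop under its centre, its top face is 56 mm above the origin; x along the short side, y along the long side
- tray: blue open tray, 220 (x) x 170 (y) x 46 mm high, walls and floor 4 mm, fixed close against one short end (the +y or the -y end) of the board, rim 10 mm below the board's top; origin under its centre
- rail: hanger stand, fixed at the other end of the board: wooden base 75 (x) x 236 (y) x 10 mm, two steel posts at y = +-108 mm, knobs on them up to 111 mm high, and between the posts a round steel bar 12 mm thick along y, its axis 90 mm above the origin; origin under the centre of the base
- bar_top (a point): middle of the bar's upper side, 96 mm above the stand's origin; axes as rail
- sweeper: red saddle-shaped sweeper (upside-down U), 0.22 kg: two lips 6 mm thick, 100 mm long (y), 28 mm apart inside, 40 outside (x), under a bridge from z = 52 to 60 mm; on it a wooden grip 22 (x) x 80 (y) mm, z = 60 to 102 mm. Origin at the centre of the lips' lower edges, z up. Starts astride the bar, y along it, lower edges 44 mm above the worktop
- crook (a point): centre of the underside of the sweeper's bridge (52 mm above its lower edges): the place that rests on the bar; axes as sweeper
- crisp_0: tan piece of crispbread with dark dimples, 68 (x) x 44 (y) x 10 mm, lying on the board; origin at the centre of its underside
- crisp_1: tan piece of crispbread with dark dimples, 62 (x) x 46 (y) x 10 mm, lying on the board; origin at the centre of its underside
- crisp_2: tan piece of crispbread with dark dimples, 66 (x) x 42 (y) x 10 mm, lying on the board; origin at the centre of its underside
- crisp_3: tan piece of crispbread with dark dimples, 64 (x) x 44 (y) x 10 mm, lying on the board; origin at the centre of its underside
- shaker: glass salt shaker with a grey cap, 44 mm across, 90 mm high, standing on the board; origin at the centre of its foot
- mug: tall mug, green above and white below, 78 (x) x 116 (y, with handle) x 101 mm; origin under its centre
- tall_tin: tall tin, white above and red below, 57 mm across, 72 mm high; origin under its centre
- cup: small white cup with green dots, 63 (x) x 92 (y, with handle) x 55 mm; origin under its centre
- bowl: small bowl, green outside, 117 mm across, 92 mm high; origin under its centre
- tin: flat tin, 87 mm across, 40 mm high; origin under its centre
Things that resemble listed ones, but are neither listed nor needed, are in the scene too. What is shaped like the crisp_1 but purple or turquoise is not meant. Leave any purple look-alike of the crisp_2 alone.

How it is judged:
By the outcome, as a careful person would: the job done as asked, in the order asked, and still so for the second after the job is handed in, with the robot touching nothing.
It also fails if it takes over 67 s, if anything falls off the work surface, if the arm or the gripper's body presses on something with over 40 N, if the wrist force passes 120 N, or if a joint passes its speed limit or range.

## Working session

There is one attempt and no reset: what is moved stays moved. The work goes in short steps, Python scripts to look and compute and a shell command to move; the robot and the scene stay as the last step left them, time stands still between calls to the robot, and variables do not carry over. Pictures are saved under pics/ and viewed, and the job is handed in when it is done.

```bash
mkdir -p pics; ls; python3 - <<'E'
from workcell import env
import cv2
print(env.get_state()); print(env.nose_length)
for n in ["scene","top","wrist"]:
    c=env.read_camera(n); cv2.imwrite(f"pics/{n}0.png",c["pixels"][:,:,::-1])
    print(n,c["fx"],c["fy"],c["cx"],c["cy"],c["origin"],c["orientation"])
E
```

```text
pics
{'clock': 0.0, 'joint_pos': array([9.89398440e-01, 3.14012586e-01, 4.49409762e-02, 1.30360813e+00,
       2.03477186e-05, 1.43122489e+00]), 'qvel': array([-0.00080743,  0.00030747,  0.00044984,  0.0001028 , -0.00043897,
        0.00033668]), 'tau': array([-4.33177929e-04, -4.80631614e+01,  2.98530453e+01,  1.93833903e-02,
       -2.83296185e-04, -5.50607453e-06]), 'tcp_pos': array([0.24554535, 0.51932149, 0.21838644]), 'orientation': array([-3.41685158e-04,  2.19120657e-01,  9.75697315e-01, -8.77588430e-04]), 'wrist_force': array([ 0.11293354, -0.08844291,  0.27493308]), 'ft_torque': array([ 0.01877501, -0.06406676,  0.02770272]), 'finger_gap': 0.08533386673871286}
0.011
scene 437.71644998769244 437.71644998769244 321.33583860055535 199.24082626315558 [-0.18106842 -0.65312283  1.26959927] [-0.30872439  0.86318229 -0.37594513  0.13516971]
top 510.6733409589881 510.6733409589881 316.766355915105 200.9296557399858 [-0.66452495 -0.26215789  1.66278467] [-0.2609859   0.73998461 -0.58720424  0.19874684]
wrist 299.50091980623694 299.50091980623694 321.77299001444044 198.42190265465896 [0.17599095 0.55263214 0.37320443] [0.12950496 0.83486973 0.52888286 0.08064692]
```

View pics/scene0.png

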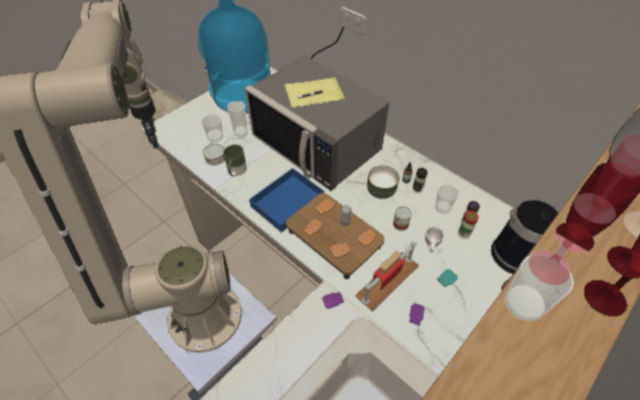

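View pics/top0.png

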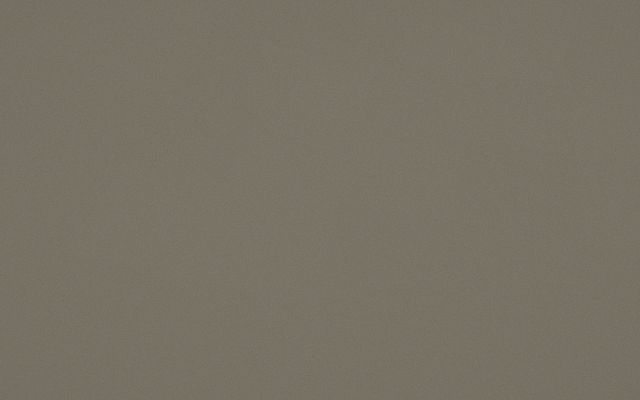

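View pics/wrist0.png

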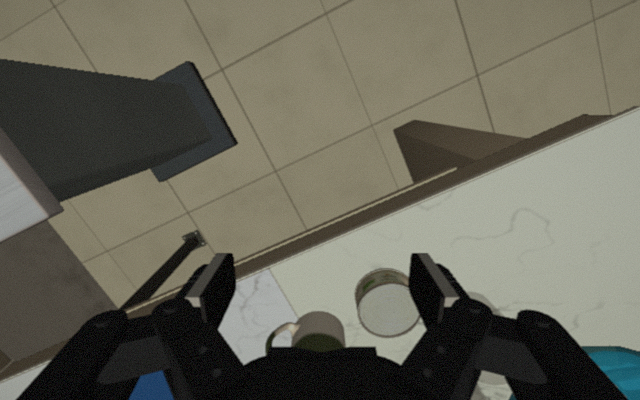

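The top camera is blocked (plain grey). The scene camera shows the tray at about (285,200), the board at (335,232), the shaker at (346,215) and the red sweeper on its rail at (388,270). The four tan pieces are at (325,205), (313,227), (340,250) and (367,238). The wrist camera shows the floor, mug and tin.

```bash
cat > h.py <<'E'
from workcell import env
import numpy as np, cv2
from scipy.spatial.transform import Rotation as R
def rot(q): return R.from_quat([q[1],q[2],q[3],q[0]]).as_matrix()
def cloud(c):
    d=c["depth"]; v,u=np.mgrid[0:d.shape[0],0:d.shape[1]]
    P=np.stack([(u-c["cx"])/c["fx"]*d,(v-c["cy"])/c["fy"]*d,d],-1)
    return P@rot(c["orientation"]).T+np.array(c["origin"])
def ray(c,rc,z):
    r,k=rc; w=rot(c["orientation"])@np.array([(k-c["cx"])/c["fx"],(r-c["cy"])/c["fy"],1.]); o=np.array(c["origin"])
    return o+w*(z-o[2])/w[2]
def proj(c,p):
    q=rot(c["orientation"]).T@(np.array(p)-np.array(c["origin"]))
    return np.array([c["cy"]+c["fy"]*q[1]/q[2],c["cx"]+c["fx"]*q[0]/q[2]])
E
python3 - <<'E'
from h import *
np.set_printoptions(precision=3,suppress=True)
c=env.read_camera("scene"); np.savez("s0.npz",**c)
im=c["pixels"][120:320,220:480,::-1]
cv2.imwrite("pics/scene_zoom.png",cv2.resize(im,None,fx=3,fy=3,interpolation=cv2.INTER_CUBIC))
P=cloud(c)
H={"board":0,"tray":0,"rail":0,"bar_top":.096,"sweeper":.044,"crook":.096,"shaker":.056,"crisp_0":.056,"mug":0,"tall_tin":0,"cup":0,"bowl":0,"tin":0}
for n,z in H.items():
    for d in env.pinpoint("scene",n)[:6]:
        l=d["location"]; print(n,round(d["score"],2),np.round(l,1),ray(c,l,z),P[int(l[0]),int(l[1])])
# height hist
m=(P[...,0]>.2)&(P[...,0]<.9)&(abs(P[...,1])<.5)&(c["depth"]>0)
print(np.median(P[m][(P[m][:,2]<.03)&(P[m][:,2]>-.03)],axis=0))
b=(P[...,2]>.05)&(P[...,2]<.062)&m
E
```

```text
board 0.92 [240.9 333.2] [ 0.474 -0.103  0.   ] [ 0.451 -0.121  0.05 ]
board 0.48 [264.6 394.6] [ 0.543 -0.316  0.   ] [ 0.476 -0.345  0.119]
tray 0.63 [268.7 387.4] [ 0.515 -0.308  0.   ] [ 0.44  -0.344  0.139]
tray 0.62 [201.9 288.8] [0.491 0.136 0.   ] [0.491 0.139 0.003]
rail 0.59 [281.1 389. ] [ 0.481 -0.34   0.   ] [ 0.45  -0.355  0.06 ]
bar_top 0.82 [266.5 390.6] [ 0.475 -0.337  0.096] [ 0.453 -0.345  0.135]
sweeper 0.6 [276.3 389.1] [ 0.472 -0.341  0.044] [ 0.443 -0.354  0.1  ]
crook 0.68 [269.2 386.4] [ 0.458 -0.333  0.096] [ 0.433 -0.344  0.141]
shaker 0.76 [224.8 347.7] [ 0.528 -0.119  0.056] [ 0.518 -0.124  0.076]
crisp_0 0.79 [248.4 340.7] [ 0.44  -0.165  0.056] [ 0.436 -0.165  0.064]
crisp_0 0.76 [297.  336.4] [ 0.3   -0.27   0.056] [ 0.319 -0.253  0.005]
crisp_0 0.75 [317.4 417.1] [ 0.413 -0.487  0.056] [ 0.436 -0.48   0.01 ]
crisp_0 0.73 [226.8 313.5] [ 0.443 -0.039  0.056] [ 0.437 -0.042  0.069]
crisp_0 0.67 [244.5 428.4] [ 0.649 -0.367  0.056] [ 0.67  -0.358  0.027]
crisp_0 0.62 [275.7 445.3] [ 0.588 -0.472  0.056] [ 0.617 -0.463  0.013]
mug 0.86 [169.5 235.5] [0.463 0.409 0.   ] [0.443 0.379 0.04 ]
mug 0.33 [265.4 392. ] [ 0.535 -0.312  0.   ] [ 0.464 -0.345  0.128]
tall_tin 0.54 [223.3 397.6] [ 0.688 -0.221  0.   ] [ 0.662 -0.232  0.038]
cup 0.58 [244.5 430. ] [ 0.691 -0.358  0.   ] [ 0.674 -0.363  0.028]
bowl 0.57 [192.1 381.7] [ 0.766 -0.089  0.   ] [ 0.719 -0.114  0.061]
bowl 0.41 [224.7 347.7] [ 0.562 -0.094  0.   ] [ 0.518 -0.124  0.076]
tin 0.85 [157.5 214.4] [0.448 0.524 0.   ] [0.433 0.498 0.032]
[ 0.492 -0.257  0.   ]
```

View pics/scene_zoom.png

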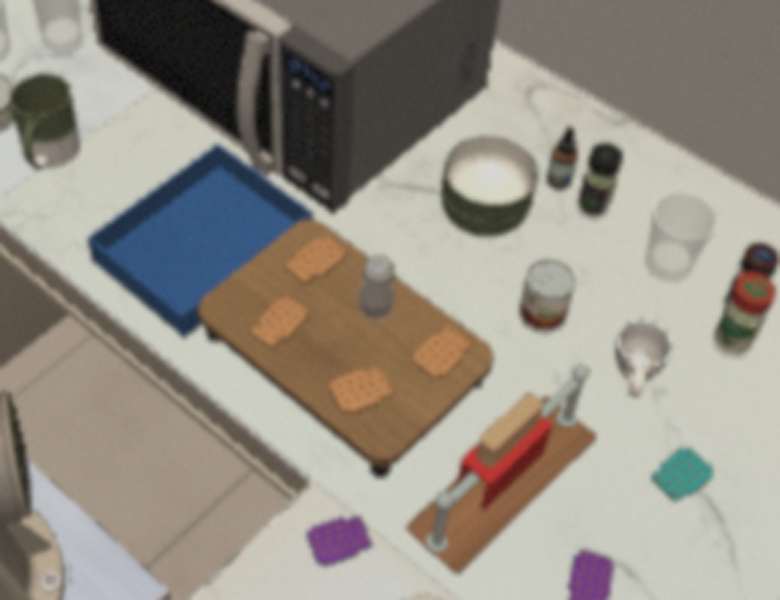

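The zoomed view shows the board with four tan pieces, two on the near side and two on the far side, one of those behind the shaker. The tray is at the board's +y end. The rail at the −y end has its bar running roughly along world x, so the sweeper's long side already lies across the board.

```bash
python3 - <<'E'
from h import *
np.set_printoptions(precision=3,suppress=True)
c=dict(np.load("s0.npz")); P=cloud(c); px=c["pixels"].astype(int); r,g,b=px[...,0],px[...,1],px[...,2]
hsv=cv2.cvtColor(c["pixels"],cv2.COLOR_RGB2HSV)
reg=(P[...,0]>.3)&(P[...,0]<.8)&(P[...,1]>-.45)&(P[...,1]<.3)
def rect(m,name,tf=None):
    p=P[m][:,:2].astype(np.float32)*1000
    print(name,m.sum(),cv2.minAreaRect(p),"z",np.percentile(P[m][:,2],[5,50,95]))
def big(m):
    n,l,s,_=cv2.connectedComponentsWithStats(m.astype(np.uint8)); return l==1+np.argmax(s[1:,4])
bd=big(reg&(P[...,2]>.048)&(P[...,2]<.072)&(P[...,1]>-.28)&(hsv[...,0]<22)&(hsv[...,1]>60))
rect(bd,"board")
# sharpen: board top with ray at z=.056
def rays(m,z):
    v,u=np.nonzero(m); return np.array([ray(c,(a,k),z)[:2] for a,k in zip(v,u)],np.float32)*1000
print("board@56",cv2.minAreaRect(rays(bd,.056)))
red=big(reg&((hsv[...,0]<6)|(hsv[...,0]>172))&(hsv[...,1]>130)&(P[...,1]<-.28)); rect(red,"red")
grip=big(reg&(P[...,2]>.108)&(P[...,1]<-.28)&(hsv[...,0]>8)&(hsv[...,0]<25)&(hsv[...,1]>50)); rect(grip,"grip")
top=grip&(P[...,2]>.138);rect(top,"griptop"); print("griptop@146",cv2.minAreaRect(rays(top,.146)))
base=reg&(P[...,2]>.002)&(P[...,2]<.018)&(P[...,1]<-.25)&(hsv[...,0]<22)&(hsv[...,1]>70); base=big(base); rect(base,"base")
print("base@10",cv2.minAreaRect(rays(base,.010)))
blue=big(reg&(hsv[...,0]>100)&(hsv[...,0]<125)&(hsv[...,1]>120)); rect(blue,"tray")
# crisps: brighter orange on board
v,u=np.nonzero(bd)
for (y,x) in [(248,340),(227,313),(238,367),(205,325),(240,320)]: print((y,x),px[y,x],hsv[y,x])
cr=(bd|reg&(P[...,2]>.05)&(P[...,2]<.08))&(r>185)&(hsv[...,0]<20)&(hsv[...,1]>80)&(P[...,1]>-.28)
n,l,s,ce=cv2.connectedComponentsWithStats(cr.astype(np.uint8))
for i in range(1,n):
    if s[i,4]>40: print("crisp",ce[i],s[i,4],cv2.minAreaRect(rays(l==i,.064)))
sh=reg&(P[...,2]>.1)&(P[...,1]>-.2)&(P[...,1]<-.05)&(P[...,0]<.56); rect(sh,"shaker")
mw=(P[...,2]>.05)&(P[...,1]>0.0)&(P[...,1]<.5)&(P[...,0]>.55)&(P[...,0]<.8); print("mw minx by y")
for y in np.arange(0,.4,.05):
    q=P[mw&(P[...,1]>y)&(P[...,1]<y+.05)]
    if len(q)>20: print(round(y,2),np.percentile(q[:,0],2),q[:,2].max())
E
```

```text
board 4004 ((481.5181884765625, -100.10614013671875), (301.4247741699219, 203.2006072998047), 89.18482208251953) z [0.05  0.055 0.067]
board@56 ((478.8638916015625, -101.74281311035156), (299.74566650390625, 202.181396484375), 89.30740356445312)
red 274 ((465.6864013671875, -337.26629638671875), (40.291168212890625, 101.2949447631836), 85.4865493774414) z [0.063 0.1   0.107]
grip 238 ((465.0858154296875, -336.2998046875), (23.70149040222168, 80.86077880859375), 86.28880310058594) z [0.121 0.143 0.148]
griptop 176 ((465.10113525390625, -336.0641174316406), (23.229141235351562, 80.86077880859375), 86.28880310058594) z [0.14  0.144 0.148]
griptop@146 ((461.88983154296875, -337.35980224609375), (22.971799850463867, 82.13092803955078), 87.1980209350586)
base 706 ((476.81890869140625, -345.41448974609375), (53.551578521728516, 234.2886199951172), 87.2134017944336) z [0.005 0.009 0.013]
base@10 ((475.65191650390625, -345.38031005859375), (53.02749252319336, 231.6380615234375), 87.12206268310547)
tray 2033 ((484.255615234375, 140.05467224121094), (229.8696746826172, 173.92294311523438), 1.498489499092102) z [-0.001  0.005  0.037]
(248, 340) [172 121  79] [ 14 138 172]
(227, 313) [177 127  82] [ 14 137 177]
(238, 367) [182 130  85] [ 14 136 182]
(205, 325) [178 127  83] [ 14 136 178]
(240, 320) [129 100  68] [ 16 121 129]
shaker 143 ((523.8419189453125, -108.4358139038086), (32.898231506347656, 34.379947662353516), 4.557466983795166) z [0.103 0.131 0.146]
mw minx by y
0.0 0.5559725570232386 0.2568936070513872
0.05 0.6242718519621898 0.26091575824591806
0.1 0.5999852760209192 0.26021062508850235
0.15 0.589617037601227 0.26024536017502053
0.2 0.628018239828141 0.26424286578270983
0.25 0.628715595378982 0.27338308664791433
0.3 0.6290648307201431 0.26769134636970326
0.35 0.6296536425623337 0.2639463997564995
```

```bash

python3 -m creep '{"hand":[85,85,85,85,85],"delta_pos":[[0,0,-0.02],[0,0,-0.02],[0,0,-0.02],[0,0,-0.02],[0,0,-0.02]],"turn":[-0.9,-0.9,-0.9,-0.88,-0.88]}'
python3 -m creep '{"hand":[85,85,85,85,85],"delta_pos":[[-0.0195,-0.0465,0],[-0.0195,-0.0465,0],[-0.0195,-0.0465,0],[-0.0195,-0.0465,0],[-0.0195,-0.0465,0]],"turn":[0,0,0,0,0]}'
python3 -m creep '{"hand":[85,85,85,85,85],"delta_pos":[[-0.0195,-0.0465,0],[-0.0195,-0.0465,0],[-0.0195,-0.0465,0],[-0.0195,-0.0465,0],[-0.0195,-0.0465,0]],"turn":[0,0,0,0,0]}'
python3 -m creep '{"hand":[85,85,85,85,85],"delta_pos":[[-0.0195,-0.0465,0],[-0.0195,-0.0465,0],[-0.0195,-0.0465,0],[-0.0195,-0.0465,0],[-0.0195,-0.0465,0]],"turn":[0,0,0,0,0]}'
cat >> h.py <<'E'
np.set_printoptions(precision=4,suppress=True)
def pose():
    s=env.get_state(); M=rot(s["orientation"]); 
    return s,M
def show():
    s,M=pose(); print("t",round(s["clock"],2),"tcp",s["tcp_pos"],"ydir",round(np.degrees(np.arctan2(M[1,1],M[0,1])),2),"z",M[:,2],"F",s["wrist_force"],"gap",round(s["finger_gap"],4),"q",s["joint_pos"])
def plan(t,n,yaw=None):
    """numbers per row to reach t in n rows, tool axes after the turn (yaw=tool y dir, deg)"""
    s,M=pose(); cur=np.degrees(np.arctan2(M[1,1],M[0,1])); yaw=cur if yaw is None else yaw
    d=np.array(t)-s["tcp_pos"]; a=np.radians(yaw); ty=np.array([np.cos(a),np.sin(a),0]); tx=np.array([-np.sin(a),np.cos(a),0])
    print("plan",np.array([d@tx,d@ty,-d[2]])/0.8/n,"x",n,"mm",np.linalg.norm(d)*1000,"turn total units",-(yaw-cur)/5)
E
python3 - <<'E'
from h import *
show()
c=env.read_camera("wrist"); np.savez("w1.npz",**c); cv2.imwrite("pics/w1.png",c["pixels"][:,:,::-1]); print(c["origin"],rot(c["orientation"]))
E
```

```text
clock: 1.27
tcp_pos: [0.2458, 0.5198, 0.3001]
orientation: [0.0, 0.024, 1.0, 0.0]
wrist_force: [-0.1, 0.4, -0.7]
finger_gap: 0.0847
clock: 1.68
tcp_pos: [0.314, 0.3284, 0.2994]
orientation: [0.0, 0.026, 1.0, 0.0]
wrist_force: [1.3, -0.4, 0.6]
finger_gap: 0.0849
clock: 2.1
tcp_pos: [0.3822, 0.1383, 0.2997]
orientation: [0.001, 0.026, 1.0, 0.0]
wrist_force: [0.5, 0.1, -0.0]
finger_gap: 0.0849
clock: 2.52
tcp_pos: [0.4505, -0.0518, 0.2996]
orientation: [0.001, 0.027, 1.0, -0.0]
wrist_force: [0.7, 1.1, -0.3]
finger_gap: 0.0851
t 2.52 tcp [ 0.4505 -0.0518  0.2996] ydir 86.96 z [ 0.001  -0.0001 -1.    ] F [ 0.6506  1.0827 -0.2973] gap 0.0851 q [-0.2921  0.0629 -0.0681  1.4388  0.0002 -0.2391]
[ 0.3732 -0.0477  0.4542] [[ 0.053   0.9518  0.302 ]
 [ 0.9986 -0.0503 -0.0167]
 [-0.0007  0.3025 -0.9532]]
```

View pics/w1.png

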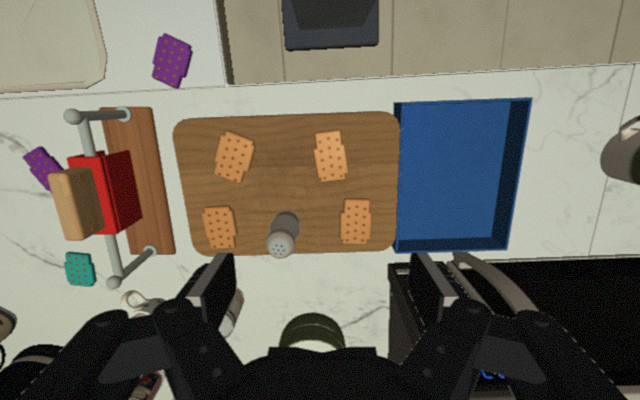

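The wrist view from above shows pieces at about (row 157, col 234), (157,331), (228,219) and (221,355). The shaker's cap is at (245,280), the sweeper at left (195,95), and the tray at right. Next I'll measure all of them in this view.

```bash
python3 - <<'E'
from h import *
c=dict(np.load("w1.npz")); P=cloud(c); px=c["pixels"].astype(int); r=px[...,0]
hsv=cv2.cvtColor(c["pixels"],cv2.COLOR_RGB2HSV)
def rays(m,z):
    v,u=np.nonzero(m); return np.array([ray(c,(a,k),z)[:2] for a,k in zip(v,u)],np.float32)*1000
def comps(m,z,name,amin=100):
    n,l,s,ce=cv2.connectedComponentsWithStats(m.astype(np.uint8))
    for i in range(1,n):
        if s[i,4]>amin:
            k=l==i; R_=cv2.minAreaRect(rays(k,z)); print(name,s[i,4],"c",np.round(R_[0],1),"size",np.round(R_[1],1),"ang",round(R_[2],1),"z",np.percentile(P[k][:,2],[5,50,95]), "min/max",rays(k,z).min(0),rays(k,z).max(0))
ar=np.zeros(r.shape,bool); ar[100:262,160:402]=1
br=ar&(hsv[...,0]<25)&(hsv[...,1]>60)
comps(br,.056,"board",3000)
comps(cv2.morphologyEx((ar&(r>185)&(hsv[...,0]<22)&(hsv[...,1]>70)).astype(np.uint8),cv2.MORPH_CLOSE,np.ones((5,5)))>0,.066,"crisp")
a2=np.zeros(r.shape,bool); a2[90:300,40:180]=1
comps(a2&((hsv[...,0]<6)|(hsv[...,0]>172))&(hsv[...,1]>150)&(P[...,2]>.09),.104,"red top")
comps(a2&(hsv[...,0]>8)&(hsv[...,0]<25)&(P[...,2]>.135),.146,"grip")
comps(a2&(hsv[...,0]<20)&(hsv[...,1]>60)&(P[...,2]<.02),.010,"base")
comps((hsv[...,0]>100)&(hsv[...,0]<125)&(hsv[...,1]>120),.046,"tray",3000)
comps(ar&(P[...,2]>.12)&(P[...,2]<.16),.146,"cap",50)
for n,z in [("crook",.096),("bar_top",.096),("shaker",.056),("sweeper",.044),("rail",0)]:
    env.read_camera("wrist")
    for d in env.pinpoint("wrist",n)[:2]: print(n,d["score"],ray(c,d["location"],z))
E
```

```text
board 28722 c [484.4 -98.8] size [297.8 200.9] ang 89.2 z [0.0534 0.055  0.0663] min/max [ 382.3511 -248.6783] [584.71    50.9581]
crisp 1253 c [439.5 -40.8] size [62.5 37.6] ang 6.9 z [0.0643 0.0657 0.067 ] min/max [407.6228 -60.1469] [470.7416 -20.3515]
crisp 1227 c [ 434.1 -167.5] size [41.2 56.9] ang 67.5 z [0.0645 0.0658 0.0671] min/max [ 402.7078 -192.5379] [ 465.9787 -140.6818]
crisp 1059 c [533.1  -9.2] size [37.9 62. ] ang 88.1 z [0.0645 0.0657 0.067 ] min/max [501.686  -28.8918] [564.5261   9.5197]
crisp 904 c [ 532.1 -200.4] size [58.8 38. ] ang 1.6 z [0.0645 0.0658 0.0671] min/max [ 503.0342 -220.0066] [ 561.6261 -181.6089]
red top 1649 c [ 467.2 -328.1] size [ 48.2 100.8] ang 88.8 z [0.0919 0.1036 0.1053] min/max [ 416.8362 -351.3473] [ 517.7848 -302.9999]
grip 1771 c [ 465.9 -329.1] size [29.3 79.5] ang 87.1 z [0.1365 0.1454 0.1471] min/max [ 426.2478 -345.4894] [ 505.8473 -313.4111]
base 5212 c [ 479.5 -333.7] size [ 75.2 232.7] ang 87.1 z [0.0081 0.0102 0.0116] min/max [ 363.4727 -376.4985] [ 597.166  -290.9106]
tray 17938 c [487.6 134.3] size [175.4 218.9] ang 89.8 z [0.0027 0.0043 0.0452] min/max [377.9332  47.0272] [597.1077 222.3643]
cap 705 c [ 521.7 -103.8] size [32.6 37.9] ang 75.1 z [0.1254 0.1409 0.1452] min/max [ 502.9418 -120.5724] [540.3777 -86.9286]
crook 0.82 [ 0.4699 -0.3307  0.096 ]
crook 0.49 [ 0.6735 -0.0735  0.096 ]
bar_top 0.25 [ 0.5137 -0.1004  0.096 ]
shaker 0.58 [ 0.5312 -0.109   0.056 ]
shaker 0.5 [ 0.468  -0.3031  0.056 ]
sweeper 0.71 [ 0.4664 -0.3411  0.044 ]
rail 0.67 [ 0.4789 -0.373   0.    ]
rail 0.58 [ 0.4828 -0.3407  0.    ]
```

```bash
python3 - <<'E'
from h import *
plan([.465,-.334,.22],10); plan([.465,-.334,.20],8); 
E
```

```text
plan [-0.0037 -0.0355  0.0099] x 10 mm 296.7107947329435 turn total units -0.0
plan [-0.0046 -0.0444  0.0156] x 8 mm 302.68781346634296 turn total units -0.0
```

```bash

python3 -m creep '{"hand":[85,85,85,85,85],"delta_pos":[[-0.0037,-0.0355,0.01],[-0.0037,-0.0355,0.01],[-0.0037,-0.0355,0.01],[-0.0037,-0.0355,0.01],[-0.0037,-0.0355,0.01]],"turn":[0,0,0,0,0]}'
python3 -m creep '{"hand":[85,85,85,85,85],"delta_pos":[[-0.0037,-0.0355,0.01],[-0.0037,-0.0355,0.01],[-0.0037,-0.0355,0.01],[-0.0037,-0.0355,0.01],[-0.0037,-0.0355,0.01]],"turn":[0,0,0,0,0]}'
python3 - <<'E'
from h import *
show()
c=env.read_camera("wrist"); np.savez("w2.npz",**c); cv2.imwrite("pics/w2.png",c["pixels"][:,:,::-1])
P=cloud(c); hsv=cv2.cvtColor(c["pixels"],cv2.COLOR_RGB2HSV)
def rays(m,z):
    v,u=np.nonzero(m); return np.array([ray(c,(a,k),z)[:2] for a,k in zip(v,u)],np.float32)*1000
m=(hsv[...,0]>8)&(hsv[...,0]<25)&(hsv[...,1]>50)&(P[...,2]>.13)&(P[...,2]<.16)&(P[...,1]<-.28)&(P[...,1]>-.4)
print(m.sum(),cv2.minAreaRect(rays(m,.146)),np.percentile(P[m][:,2],[5,50,95]))
m=((hsv[...,0]<6)|(hsv[...,0]>172))&(hsv[...,1]>130)&(P[...,2]>.09)&(P[...,2]<.11)
print(m.sum(),cv2.minAreaRect(rays(m,.104)),np.percentile(P[m][:,2],[5,50,95]))
plan([.465,-.334,.121],5)
E
```

```text
clock: 3.48
tcp_pos: [0.4577, -0.1927, 0.2592]
orientation: [0.0, 0.025, 1.0, -0.0]
wrist_force: [0.3, 0.0, -0.2]
finger_gap: 0.0848
clock: 3.9
tcp_pos: [0.4652, -0.3355, 0.219]
orientation: [0.0, 0.026, 1.0, -0.0]
wrist_force: [1.1, 0.6, 0.0]
finger_gap: 0.0852
t 3.9 tcp [ 0.4652 -0.3355  0.219 ] ydir 87.06 z [ 0.0003 -0.     -1.    ] F [1.1237 0.5891 0.0203] gap 0.0852 q [-0.7649  0.3101  0.0411  1.3015  0.0002 -0.7136]
2443 ((465.50628662109375, -335.1257019042969), (21.15843391418457, 80.35752868652344), 87.07230377197266) [0.1421 0.1456 0.1469]
1887 ((466.748779296875, -335.3175048828125), (39.50496292114258, 99.39026641845703), 87.13240814208984) [0.1026 0.104  0.1051]
plan [0.0001 0.0016 0.0239] x 5 mm 95.93257395792445 turn total units -0.0
```

View pics/w2.png

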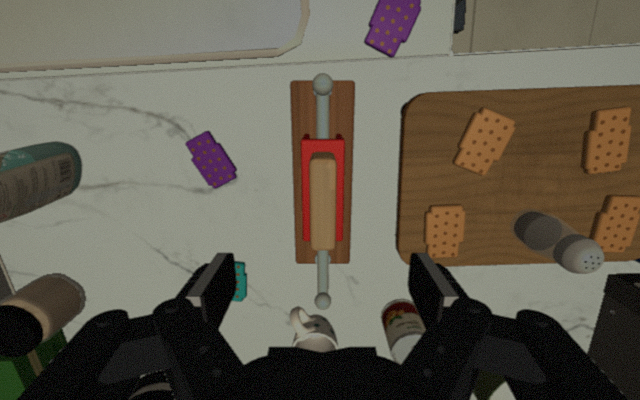

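The sweeper is centred under the gripper (grip at row 200, col 322), and both views agree on its height: grip top at 146 mm, bridge top at 104 mm. I'll descend and grip it.

```bash

python3 -m creep '{"hand":[85,85,85,85,85],"delta_pos":[[0,0,0.0245],[0,0,0.0245],[0,0,0.0245],[0,0,0.0245],[0,0,0.0245]],"turn":[0,0,0,0,0]}'
python3 -m creep '{"hand":[85,50,30,10,10],"delta_pos":[[0,0,0],[0,0,0],[0,0,0],[0,0,0],[0,0,0]],"turn":[0,0,0,0,0]}' 80
python3 -m creep '{"hand":[10,10,10,10,10],"delta_pos":[[0,0,0],[0,0,0],[0,0,0],[0,0,0],[0,0,0]],"turn":[0,0,0,0,0]}' 80
python3 - <<'E'
from h import *
show()
E
```

```text
clock: 4.37
tcp_pos: [0.4652, -0.334, 0.1206]
orientation: [0.0, 0.026, 1.0, -0.0]
wrist_force: [0.7, -0.8, -0.3]
finger_gap: 0.0851
clock: 4.78
tcp_pos: [0.4657, -0.3354, 0.1229]
orientation: [0.001, 0.026, 1.0, -0.001]
wrist_force: [0.1, 0.7, -0.1]
finger_gap: 0.0384
clock: 5.2
tcp_pos: [0.4655, -0.3354, 0.1227]
orientation: [0.001, 0.026, 1.0, -0.001]
wrist_force: [0.0, 1.5, 5.4]
finger_gap: 0.0199
t 5.2 tcp [ 0.4655 -0.3354  0.1227] ydir 86.99 z [ 0.0019 -0.0014 -1.    ] F [0.0439 1.519  5.3905] gap 0.0199 q [-0.7644  0.354  -0.1373  1.0772  0.0003 -0.7119]
```

```bash

python3 -m creep '{"hand":[10,10,10,10,10],"delta_pos":[[0,0,-0.01],[0,0,-0.02],[0,0,-0.025],[0,0,-0.03],[0,0,-0.02]],"turn":[0,0,0,0,0]}' 80
python3 -m creep '{"hand":[10,10,10,10,10],"delta_pos":[[0,0,0],[0,0,0],[0,0,0],[0,0,0],[0,0,0]],"turn":[0,0,0,0,0]}' 80
python3 - <<'E'
from h import *
show()
c=env.read_camera("wrist"); np.savez("w3.npz",**c); cv2.imwrite("pics/w3.png",c["pixels"][:,:,::-1])
c=env.read_camera("scene"); np.savez("s3.npz",**c); cv2.imwrite("pics/s3.png",cv2.resize(c["pixels"][150:320,260:480,::-1],None,fx=3.5,fy=3.5,interpolation=cv2.INTER_CUBIC))
P=cloud(c); hsv=cv2.cvtColor(c["pixels"],cv2.COLOR_RGB2HSV)
m=((hsv[...,0]<6)|(hsv[...,0]>172))&(hsv[...,1]>130)&(P[...,1]<-.28)&(P[...,1]>-.4)&(P[...,0]<.6)
print(m.sum(),np.percentile(P[m],[2,50,98],axis=0))
E
```

```text
clock: 5.62
tcp_pos: [0.4648, -0.3349, 0.2071]
orientation: [0.0, 0.026, 1.0, -0.0]
wrist_force: [0.7, 0.1, -3.4]
finger_gap: 0.0194
clock: 6.03
tcp_pos: [0.4641, -0.3342, 0.2036]
orientation: [-0.001, 0.026, 1.0, 0.001]
wrist_force: [-0.2, -0.7, -3.4]
finger_gap: 0.0196
t 6.03 tcp [ 0.4641 -0.3342  0.2036] ydir 86.99 z [-0.0021  0.0022 -1.    ] F [-0.247  -0.6692 -3.3732] gap 0.0196 q [-0.7644  0.3145  0.0094  1.2688  0.0001 -0.7118]
306 [[ 0.4139 -0.3584  0.1369]
 [ 0.4449 -0.3515  0.1808]
 [ 0.501  -0.3166  0.2371]]
```

View pics/w3.png

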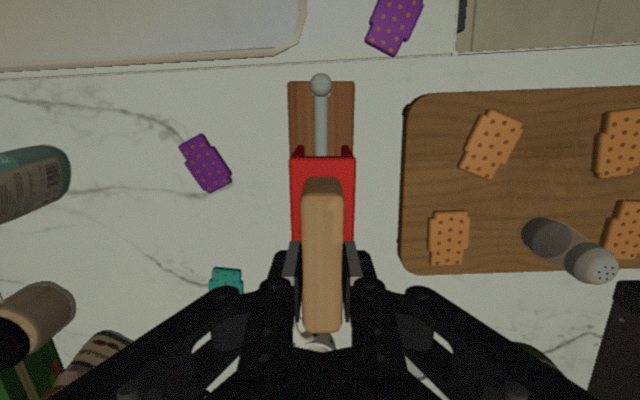

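View pics/s3.png

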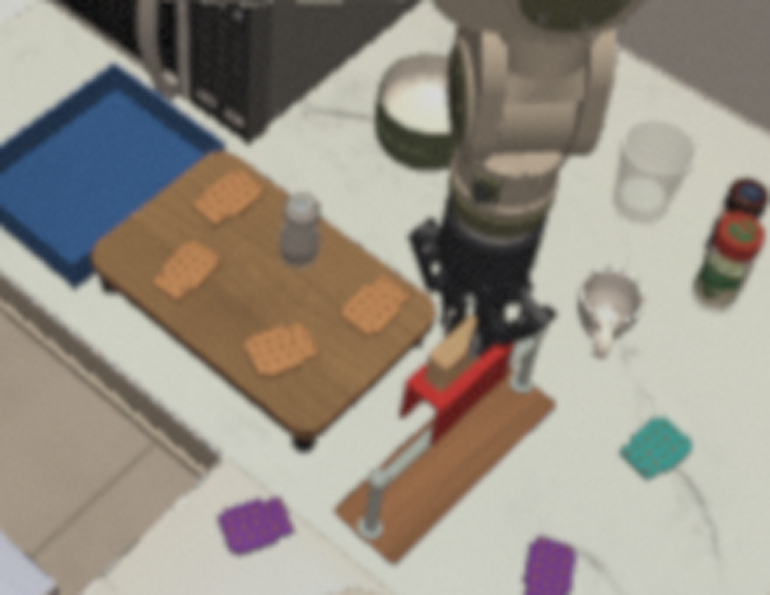

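The sweeper is held astride nothing, lifted clear of the bar. I'll measure its height and tilt relative to the TCP and plan lane 1.

```bash
cat >> h.py <<'E'
def held(c,tcp):
    P=cloud(c); hsv=cv2.cvtColor(c["pixels"],cv2.COLOR_RGB2HSV)
    red=((hsv[...,0]<6)|(hsv[...,0]>172))&(hsv[...,1]>130)&(c["depth"]>0)
    Q=P[red]-tcp; Q=Q[(np.abs(Q[:,0])<.08)&(np.abs(Q[:,1])<.08)&(Q[:,2]<.02)]
    z=np.median(Q[Q[:,2]>np.percentile(Q[:,2],90)-.012][:,2]); t=Q[np.abs(Q[:,2]-z)<.008]
    A=np.c_[t[:,:2],np.ones(len(t))]; k,*_=np.linalg.lstsq(A,t[:,2],rcond=None)
    print("bridge top rel tcp: z",z,"slopes dz/dx,dz/dy",k[:2],"z0 at tcp",k[2],"y range",np.percentile(t[:,1],[1,99]),"x min",t[:,0].min(),len(t), cv2.minAreaRect((t[:,:2]*1000).astype(np.float32)))
    return k
E
python3 - <<'E'
from h import *
c=dict(np.load("w3.npz")); s,_=pose(); held(c,s["tcp_pos"])
P=cloud(c);hsv=cv2.cvtColor(c["pixels"],cv2.COLOR_RGB2HSV)
m=(hsv[...,0]>8)&(hsv[...,0]<25)&(hsv[...,1]>50)&(P[...,2]>.2); m[:, :290]=0; m[:,360:]=0
Q=P[m]-s["tcp_pos"]; print(m.sum(),np.percentile(Q,[2,50,98],axis=0)); t=Q[Q[:,2]>.01]
A=np.c_[t[:,:2],np.ones(len(t))]; print(np.linalg.lstsq(A,t[:,2],rcond=None)[0])
plan([.437,-.228,.203],5); plan([.437,-.228,.15],5)
E
```

```text
bridge top rel tcp: z -0.019197391517899967 slopes dz/dx,dz/dy [0.0047 0.0051] z0 at tcp -0.019141187395400425 y range [-0.0183  0.0212] x min -0.04873365239207811 2624 ((-21.070297241210938, 1.500284194946289), (39.12076950073242, 53.83720779418945), 87.20960998535156)
6725 [[-0.0377 -0.0104  0.0039]
 [-0.0087  0.0006  0.0224]
 [ 0.0371  0.0112  0.096 ]]
[-0.1423  0.1074  0.0259]
plan [0.0082 0.0262 0.0003] x 5 mm 109.90390306439211 turn total units -0.0
plan [0.0082 0.0262 0.0135] x 5 mm 122.51129558599209 turn total units -0.0
```

```bash

python3 -m creep '{"hand":[10,10,10,10,10],"delta_pos":[[0.008,0.026,0],[0.008,0.026,0],[0.008,0.026,0],[0.008,0.026,0],[0.008,0.026,0]],"turn":[0,0,0,0,0]}' 80
python3 -m creep '{"hand":[10,10,10,10,10],"delta_pos":[[0,0,0.02],[0,0,0.02],[0,0,0.02],[0,0,0.012],[0,0,0.005]],"turn":[-0.4,0,0,0,0]}' 80
python3 - <<'E'
from h import *
show()
plan([.437,-.225,.138],5)
plan([.437,.058,.138],15)
c=env.read_camera("wrist"); cv2.imwrite("pics/w4.png",c["pixels"][:,:,::-1]); s,_=pose(); held(c,s["tcp_pos"])
E
```

```text
clock: 6.55
tcp_pos: [0.4378, -0.2283, 0.2048]
orientation: [-0.0, 0.026, 1.0, 0.0]
wrist_force: [-0.0, 0.3, -2.8]
finger_gap: 0.0198
clock: 6.97
tcp_pos: [0.4373, -0.2285, 0.1419]
orientation: [-0.001, 0.009, 1.0, 0.001]
wrist_force: [-0.1, 1.1, -2.8]
finger_gap: 0.02
t 6.97 tcp [ 0.4373 -0.2285  0.1419] ydir 88.99 z [-0.0024  0.0019 -1.    ] F [-0.1087  1.1252 -2.8072] gap 0.02 q [-0.6445  0.1982 -0.3004  1.0753  0.0001 -0.6268]
plan [0.0001 0.0009 0.001 ] x 5 mm 5.263053134703903 turn total units -0.0
plan [0.0004 0.0239 0.0003] x 15 mm 286.572431112023 turn total units -0.0
bridge top rel tcp: z -0.018731947940941546 slopes dz/dx,dz/dy [0.0018 0.004 ] z0 at tcp -0.018744376369642095 y range [-0.0186  0.0202] x min -0.047993044880498104 2644 ((-20.967138290405273, 0.7931003570556641), (39.46078109741211, 53.64332580566406), 88.8988265991211)
```

View pics/w4.png

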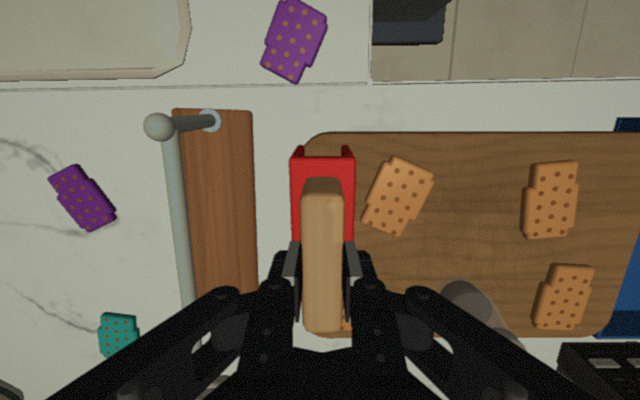

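```bash

python3 -m creep '{"hand":[10,10,10,10,10],"delta_pos":[[0,0,0.0055],[0,0.005,0],[0,0.01,0],[0,0.015,0],[0,0.02,0]],"turn":[0,0,0,0,0]}' 80
python3 -m creep '{"hand":[10,10,10,10,10],"delta_pos":[[0,0.02,0],[0,0.02,0],[0,0.02,0],[0,0.02,0],[0,0.02,0]],"turn":[0,0,0,0,0]}' 80
python3 - <<'E'
from h import *
show()
plan([.437,.058,.1375],10)
c=env.read_camera("wrist"); cv2.imwrite("pics/w5.png",c["pixels"][:,:,::-1])
E
```

```text
clock: 7.43
tcp_pos: [0.4395, -0.189, 0.1399]
orientation: [0.001, 0.009, 1.0, -0.0]
wrist_force: [0.8, 0.3, -2.3]
finger_gap: 0.0199
clock: 7.85
tcp_pos: [0.4404, -0.1076, 0.1399]
orientation: [0.0, 0.009, 1.0, -0.0]
wrist_force: [-0.3, -0.4, -2.5]
finger_gap: 0.0197
t 7.85 tcp [ 0.4404 -0.1076  0.1399] ydir 89.02 z [ 0.0009 -0.0001 -1.    ] F [-0.2867 -0.3521 -2.5045] gap 0.0197 q [-0.4172  0.1216 -0.3985  1.0498  0.0002 -0.4002]
plan [0.0008 0.0207 0.0003] x 10 mm 165.6914454956875 turn total units -0.0
```

View pics/w5.png

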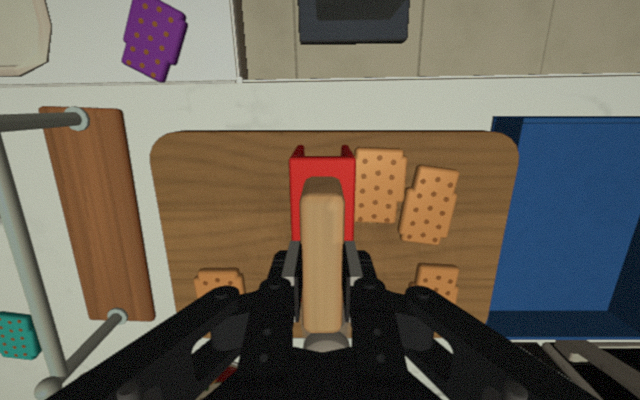

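The sweeper is pushing piece 1 squarely (row 185, col 380) and piece 2 lies ahead of it. I'll continue slightly lower.

```bash

python3 -m creep '{"hand":[10,10,10,10,10],"delta_pos":[[0.001,0.02,0.002],[0.001,0.02,0],[0.001,0.02,0],[0.001,0.02,0],[0.001,0.02,0]],"turn":[0,0,0,0,0]}' 80
python3 -m creep '{"hand":[10,10,10,10,10],"delta_pos":[[0,0.02,0],[0,0.02,0],[0,0.025,0],[0,0.025,0],[0,0.025,0]],"turn":[0,0,0,0,0]}' 80
python3 - <<'E'
from h import *
show()
c=env.read_camera("wrist"); cv2.imwrite("pics/w6.png",c["pixels"][:,:,::-1])
c=env.read_camera("scene"); cv2.imwrite("pics/s6.png",cv2.resize(c["pixels"][150:320,240:460,::-1],None,fx=3.5,fy=3.5,interpolation=cv2.INTER_CUBIC))
E
```

```text
clock: 8.32
tcp_pos: [0.4377, -0.0279, 0.1382]
orientation: [0.0, 0.009, 1.0, -0.0]
wrist_force: [0.9, -1.1, -2.3]
finger_gap: 0.0197
clock: 8.73
tcp_pos: [0.4392, 0.0642, 0.1383]
orientation: [0.0, 0.009, 1.0, 0.0]
wrist_force: [0.7, -0.0, -3.1]
finger_gap: 0.0197
t 8.73 tcp [0.4392 0.0642 0.1383] ydir 89.01 z [ 0.001   0.0002 -1.    ] F [ 0.7202 -0.0319 -3.0693] gap 0.0197 q [-0.0362  0.1048 -0.422   1.0429  0.0003 -0.0189]
```

View pics/w6.png

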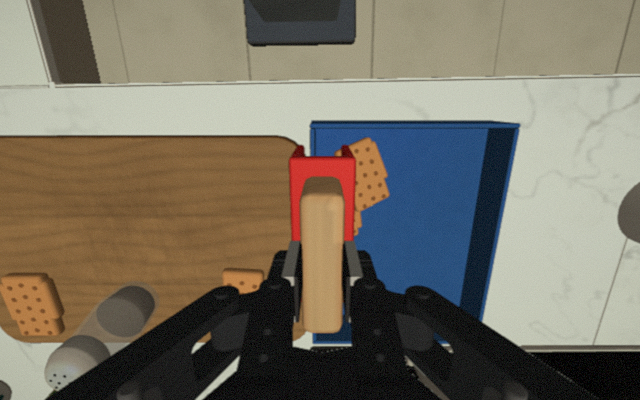

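View pics/s6.png

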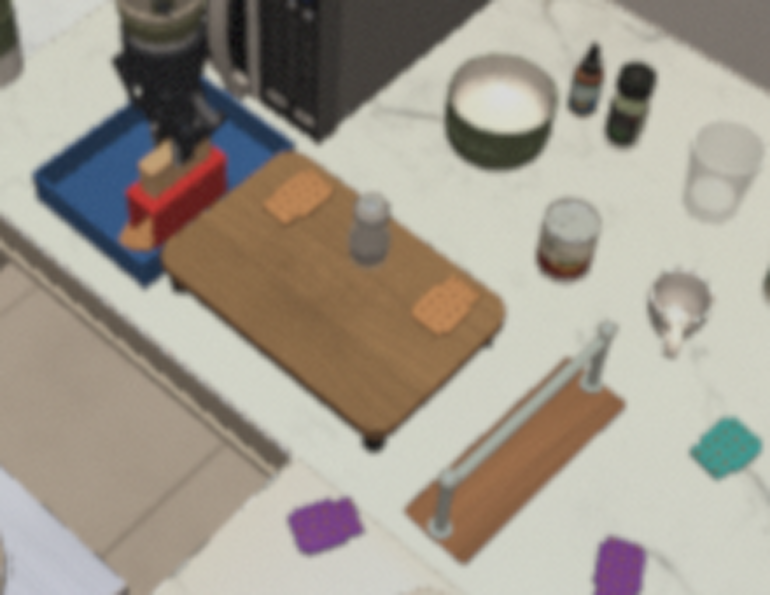

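Both near-side pieces are in the tray and the shaker is undisturbed. Next I'll lift and move over the gap between the shaker and piece 3.

```bash

python3 -m creep '{"hand":[10,10,10,10,10],"delta_pos":[[0,0,-0.02],[0,0,-0.025],[0,0,-0.03],[0,0,-0.03],[0,0,-0.02]],"turn":[0,0,0,0,0]}' 80
python3 -m creep '{"hand":[10,10,10,10,10],"delta_pos":[[-0.025,-0.03,0],[-0.025,-0.03,0],[-0.025,-0.03,0],[-0.025,-0.03,0],[-0.026,-0.032,0]],"turn":[0,0,0,0,0]}' 80
python3 - <<'E'
from h import *
show()
c=env.read_camera("wrist"); cv2.imwrite("pics/w7.png",c["pixels"][:,:,::-1]); np.savez("w7.npz",**c)
P=cloud(c); hsv=cv2.cvtColor(c["pixels"],cv2.COLOR_RGB2HSV)
s,_=pose(); held(c,s["tcp_pos"])
m=(hsv[...,0]>8)&(hsv[...,0]<22)&(c["pixels"][...,0]>170)&(P[...,2]>.06)&(P[...,2]<.072)
n,l,st,ce=cv2.connectedComponentsWithStats(m.astype(np.uint8))
for i in range(1,n):
    if st[i,4]>200: print(ce[i],np.percentile(P[l==i],[1,99],axis=0))
plan([.545,-.057,.138],10)
E
```

```text
clock: 9.25
tcp_pos: [0.4399, 0.0627, 0.2403]
orientation: [0.001, 0.009, 1.0, -0.0]
wrist_force: [1.1, -0.3, -2.0]
finger_gap: 0.0197
clock: 9.67
tcp_pos: [0.5386, -0.0617, 0.2382]
orientation: [0.0, 0.009, 1.0, -0.0]
wrist_force: [0.5, -0.3, -3.0]
finger_gap: 0.0198
t 9.67 tcp [ 0.5386 -0.0617  0.2382] ydir 89.01 z [ 0.0007 -0.0001 -1.    ] F [ 0.5362 -0.264  -3.0389] gap 0.0198 q [-0.2622  0.2436 -0.0015  1.325   0.0001 -0.245 ]
bridge top rel tcp: z -0.01796849941834533 slopes dz/dx,dz/dy [0.0076 0.0051] z0 at tcp -0.017808641243792615 y range [-0.0136  0.025 ] x min -0.052245438521241194 2644 ((-25.390764236450195, 5.846891403198242), (39.36207580566406, 53.44236373901367), 89.48435974121094)
[370.836  169.2415] [[ 0.501  -0.0241  0.0637]
 [ 0.5656  0.0107  0.0673]]
[197.0908 170.7639] [[ 0.502  -0.221   0.064 ]
 [ 0.5625 -0.1807  0.0674]]
plan [-0.0002  0.0012  0.0124] x 10 mm 99.97147772866255 turn total units -0.0
```

View pics/w7.png

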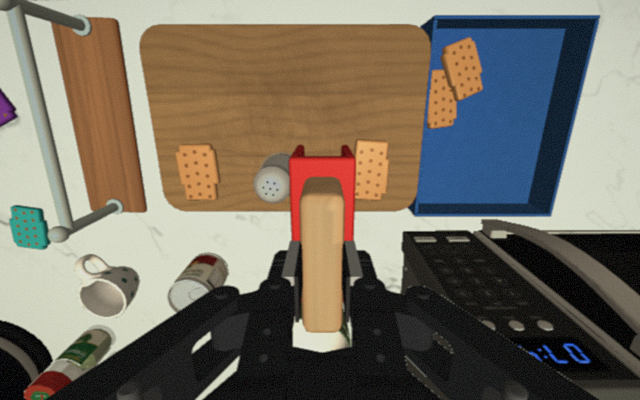

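```bash
python3 - <<'E'
from h import *
show()
c=dict(np.load("w7.npz")); P=cloud(c); s,_=pose(); held(c,s["tcp_pos"])
m=np.zeros((400,640),bool); m[150:210,240:300]=1; m&=(P[...,2]>.138)&(P[...,2]<.155)
print(m.sum(),np.percentile(P[m],[1,50,99],axis=0))
v,u=np.nonzero(m); print(cv2.minEnclosingCircle(np.c_[u,v].astype(np.float32)), ray(c,(183.5,269),.146))
plan([.545,-.057,.138],10)
E
```

```text
t 9.72 tcp [ 0.5429 -0.067   0.2375] ydir 88.8 z [ 0.0041 -0.0043 -1.    ] F [ 5.6761 -5.1567 -2.0932] gap 0.0197 q [-0.2677  0.2499  0.0048  1.3205 -0.0031 -0.2467]
bridge top rel tcp: z -0.01796849941834533 slopes dz/dx,dz/dy [0.0076 0.0051] z0 at tcp -0.017808641243792615 y range [-0.0136  0.025 ] x min -0.052245438521241194 2644 ((-25.390764236450195, 5.846891403198242), (39.36207580566406, 53.44236373901367), 89.48435974121094)
859 [[ 0.5158 -0.12    0.1382]
 [ 0.5281 -0.1056  0.1432]
 [ 0.5432 -0.0925  0.1461]]
((271.0, 185.5), 17.270015716552734) [ 0.5255 -0.1065  0.146 ]
plan [-0.0002  0.0012  0.0124] x 10 mm 99.97147772866255 turn total units -0.0
```

```bash

python3 -m creep '{"hand":[10,10,10,10,10],"delta_pos":[[0,0,0],[0,0,0],[0,0,0],[0,0,0],[0,0,0]],"turn":[0,0,0,0,0]}' 80
python3 - <<'E'
from h import *
show()
c=env.read_camera("wrist");s,_=pose(); held(c,s["tcp_pos"]);plan([.545,-.057,.138],5)
E
```

```text
clock: 10.13
tcp_pos: [0.5376, -0.0598, 0.2381]
orientation: [0.0, 0.008, 1.0, 0.0]
wrist_force: [0.2, 0.4, -2.3]
finger_gap: 0.0196
t 10.13 tcp [ 0.5376 -0.0598  0.2381] ydir 89.06 z [ 0.0003  0.0001 -1.    ] F [ 0.1614  0.4314 -2.3001] gap 0.0196 q [-0.2592  0.2418 -0.0044  1.3244  0.0001 -0.2428]
bridge top rel tcp: z -0.01878410067479544 slopes dz/dx,dz/dy [0.0062 0.0039] z0 at tcp -0.0186551809739021 y range [-0.0189  0.0198] x min -0.048007502312767236 2650 ((-21.04351806640625, 0.47620201110839844), (39.63987731933594, 53.45856857299805), 89.07669067382812)
plan [-0.0018  0.0007  0.025 ] x 5 mm 100.38973142920719 turn total units -0.0
```

```bash

python3 -m creep '{"hand":[10,10,10,10,10],"delta_pos":[[-0.004,0.0035,0],[0,0,0.02],[0,0,0.025],[0,0,0.025],[0,0,0.02]],"turn":[0,0,0,0,0]}' 80
python3 -m creep '{"hand":[10,10,10,10,10],"delta_pos":[[0,0,0.02],[0,0,0.01],[0,0,0.0035],[0,0,0],[0,0.004,0]],"turn":[0,0,0,0,0]}' 80
python3 - <<'E'
from h import *
show()
c=env.read_camera("wrist"); cv2.imwrite("pics/w8.png",c["pixels"][:,:,::-1])
plan([.543,.062,.138],8)
E
```

```text
clock: 10.6
tcp_pos: [0.5412, -0.0573, 0.1646]
orientation: [-0.0, 0.008, 1.0, 0.0]
wrist_force: [0.1, -0.2, -2.7]
finger_gap: 0.0195
clock: 11.02
tcp_pos: [0.5421, -0.055, 0.1397]
orientation: [0.001, 0.009, 1.0, -0.0]
wrist_force: [-0.2, -0.5, -3.3]
finger_gap: 0.0195
t 11.02 tcp [ 0.5421 -0.055   0.1397] ydir 88.96 z [ 0.0013 -0.0004 -1.    ] F [-0.2422 -0.4733 -3.2941] gap 0.0195 q [-0.2484  0.2908 -0.1833  1.0953 -0.0001 -0.2303]
plan [0.0002 0.0182 0.0003] x 8 mm 116.28855495481407 turn total units -0.0
```

View pics/w8.png

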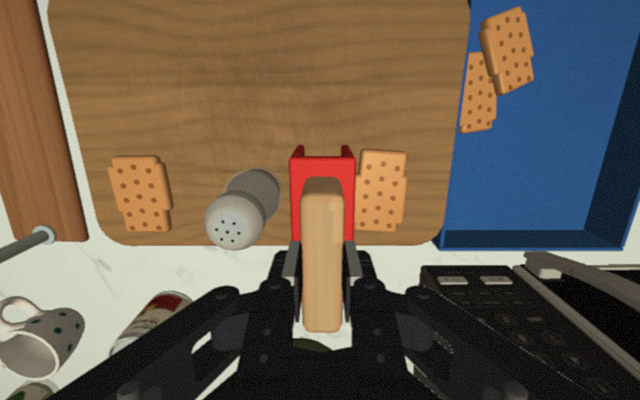

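```bash

python3 -m creep '{"hand":[10,10,10,10,10],"delta_pos":[[0,0.01,0.002],[0,0.015,0],[0,0.02,0],[0,0.02,0],[0,0.02,0]],"turn":[0,0,0,0,0]}' 80
python3 -m creep '{"hand":[10,10,10,10,10],"delta_pos":[[0,0.02,0],[0,0.02,0],[0,0.02,0],[0,0.003,0],[0,0,0]],"turn":[0,0,0,0,0]}' 80
python3 - <<'E'
from h import *
show()
c=env.read_camera("wrist"); cv2.imwrite("pics/w9.png",c["pixels"][:,:,::-1])
E
```

```text
clock: 11.48
tcp_pos: [0.5427, 0.0149, 0.1378]
orientation: [0.0, 0.009, 1.0, 0.0]
wrist_force: [0.0, -0.1, -2.6]
finger_gap: 0.0196
clock: 11.9
tcp_pos: [0.5435, 0.0655, 0.1377]
orientation: [0.0, 0.007, 1.0, 0.0]
wrist_force: [0.4, -0.8, -2.6]
finger_gap: 0.0195
t 11.9 tcp [0.5435 0.0655 0.1377] ydir 89.14 z [ 0.0006  0.0002 -1.    ] F [ 0.3807 -0.7623 -2.637 ] gap 0.0195 q [-0.0269  0.2974 -0.1795  1.0933  0.0002 -0.012 ]
```

View pics/w9.png

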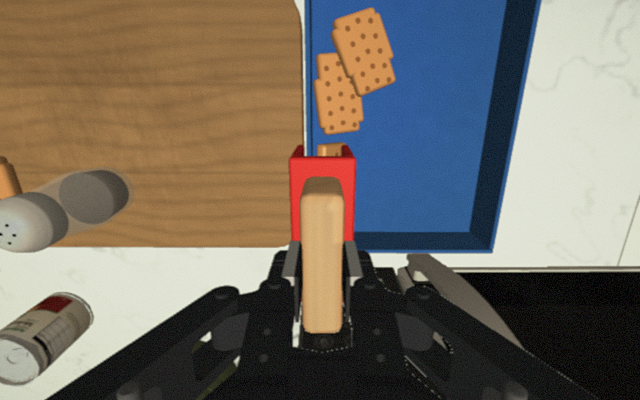

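Piece 3 has dropped into the tray, with its edge visible at (150,330). Now the last piece: lift, pass above the shaker to the far side, and turn 90°.

```bash

python3 -m creep '{"hand":[10,10,10,10,10],"delta_pos":[[0,0,-0.02],[0,0,-0.03],[0,0,-0.035],[0,0,-0.035],[0,0,-0.025]],"turn":[0,0,0,0,0]}' 80
python3 -m creep '{"hand":[10,10,10,10,10],"delta_pos":[[-0.0066,-0.033,0],[-0.0066,-0.033,0],[-0.0066,-0.033,0],[-0.0066,-0.033,0],[-0.0066,-0.033,0]],"turn":[0,0,0,0,0]}' 80
python3 -m creep '{"hand":[10,10,10,10,10],"delta_pos":[[-0.0066,-0.033,0],[-0.0066,-0.033,0],[-0.0066,-0.033,0],[-0.0066,-0.033,0],[-0.0066,-0.033,0]],"turn":[0,0,0,0,0]}' 80
python3 -m creep '{"hand":[10,10,10,10,10],"delta_pos":[[0,0,0],[0,0,0],[0,0,0],[0,0,0],[0,0,0]],"turn":[-1,-1,-1,-1,-1]}' 80
python3 -m creep '{"hand":[10,10,10,10,10],"delta_pos":[[0,0,0],[0,0,0],[0,0,0],[0,0,0],[0,0,0]],"turn":[-1,-1,-1,-1,-1]}' 80
python3 -m creep '{"hand":[10,10,10,10,10],"delta_pos":[[0,0,0],[0,0,0],[0,0,0],[0,0,0],[0,0,0]],"turn":[-1,-1,-1,-1,-1]}' 80
python3 -m creep '{"hand":[10,10,10,10,10],"delta_pos":[[0,0,0],[0,0,0],[0,0,0],[0,0,0],[0,0,0]],"turn":[-1,-1,-1,0,0]}' 80
python3 - <<'E'
from h import *
show()
c=env.read_camera("wrist"); cv2.imwrite("pics/w10.png",c["pixels"][:,:,::-1]); s,_=pose(); held(c,s["tcp_pos"])
P=cloud(c); hsv=cv2.cvtColor(c["pixels"],cv2.COLOR_RGB2HSV)
m=(hsv[...,0]>8)&(hsv[...,0]<22)&(c["pixels"][...,0]>170)&(P[...,2]>.06)&(P[...,2]<.072)
n,l,st,ce=cv2.connectedComponentsWithStats(m.astype(np.uint8))
for i in range(1,n):
    if st[i,4]>200: print(ce[i],np.percentile(P[l==i],[1,99],axis=0))
tt=(P[...,0]>.62)&(P[...,1]<-.1)&(P[...,1]>-.3)&(P[...,2]>.055)&(P[...,2]<.09)
if tt.sum(): print("tin",np.percentile(P[tt],[1,99],axis=0))
plan([.592,-.2,.138],5)
E
```

```text
clock: 12.37
tcp_pos: [0.5441, 0.0629, 0.256]
orientation: [0.001, 0.009, 1.0, -0.0]
wrist_force: [0.6, 0.3, -1.6]
finger_gap: 0.0194
clock: 12.78
tcp_pos: [0.5676, -0.0707, 0.2536]
orientation: [0.0, 0.009, 1.0, -0.0]
wrist_force: [0.5, -0.5, -2.7]
finger_gap: 0.0194
clock: 13.2
tcp_pos: [0.5914, -0.2034, 0.2534]
orientation: [0.0, 0.009, 1.0, -0.0]
wrist_force: [0.4, -0.3, -3.3]
finger_gap: 0.02
clock: 13.62
tcp_pos: [0.5913, -0.2023, 0.2531]
orientation: [-0.0, -0.209, 0.978, 0.0]
wrist_force: [0.4, -0.1, -1.8]
finger_gap: 0.0196
clock: 14.03
tcp_pos: [0.5913, -0.202, 0.2533]
orientation: [-0.0, -0.416, 0.909, -0.0]
wrist_force: [-0.2, 0.0, -2.9]
finger_gap: 0.0197
clock: 14.45
tcp_pos: [0.5913, -0.202, 0.2532]
orientation: [-0.0, -0.603, 0.798, 0.0]
wrist_force: [0.6, -0.2, -2.5]
finger_gap: 0.0195
clock: 14.87
tcp_pos: [0.5914, -0.2018, 0.2533]
orientation: [-0.0, -0.7, 0.714, 0.0]
wrist_force: [-0.2, -0.8, -2.5]
finger_gap: 0.0195
t 14.87 tcp [ 0.5914 -0.2018  0.2533] ydir 178.8 z [-0.0001  0.     -1.    ] F [-0.2108 -0.799  -2.5493] gap 0.0195 q [-0.4572  0.4098  0.268   1.4292 -0.0001 -2.007 ]
bridge top rel tcp: z -0.018828300006216298 slopes dz/dx,dz/dy [-0.0055  0.0039] z0 at tcp -0.0187669928798609 y range [-0.0477  0.0044] x min -0.020416523493412164 2633 ((-0.822967529296875, -20.926254272460938), (53.83888626098633, 39.33308792114258), 88.8751220703125)
[376.8158 171.854 ] [[ 0.5042 -0.2204  0.0639]
 [ 0.5503 -0.1825  0.0676]]
tin [[ 0.6666 -0.2988  0.0557]
 [ 0.8935 -0.1025  0.0896]]
plan [-0.0004 -0.0001  0.0288] x 5 mm 115.28010128995 turn total units -0.0
```

View pics/w10.png

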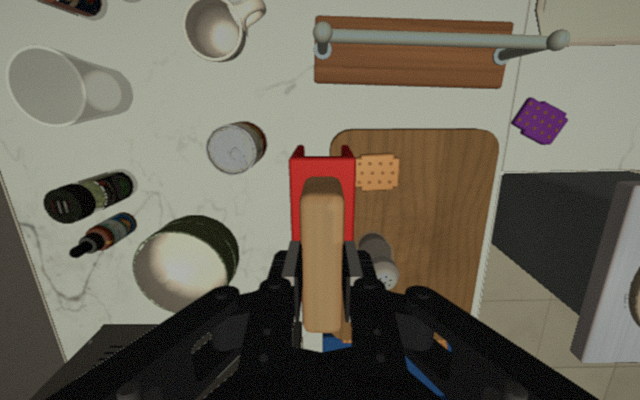

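The turned sweeper sits behind piece 4 (172,378) with clear margins to the shaker and the tin. I'll descend and push toward the robot.

```bash

python3 -m creep '{"hand":[10,10,10,10,10],"delta_pos":[[0,-0.002,0.02],[0,0,0.025],[0,0,0.025],[0,0,0.025],[0,0,0.02]],"turn":[0,0,0,0,0]}' 80
python3 -m creep '{"hand":[10,10,10,10,10],"delta_pos":[[0,0,0.015],[0,0,0.01],[0,0,0.0035],[0,0,0],[0,0,0]],"turn":[0,0,0,0,0]}' 80
python3 - <<'E'
from h import *
show()
c=env.read_camera("wrist"); cv2.imwrite("pics/w11.png",c["pixels"][:,:,::-1])
plan([.490,-.2,.1375],7)
E
```

```text
clock: 15.33
tcp_pos: [0.5927, -0.2012, 0.1597]
orientation: [-0.0, -0.7, 0.714, 0.001]
wrist_force: [-0.0, 0.5, -1.9]
finger_gap: 0.0198
clock: 15.75
tcp_pos: [0.5937, -0.2015, 0.1392]
orientation: [0.0, -0.701, 0.714, -0.0]
wrist_force: [0.2, 0.2, -2.0]
finger_gap: 0.02
t 15.75 tcp [ 0.5937 -0.2015  0.1392] ydir 178.95 z [ 0.001  -0.0004 -1.    ] F [ 0.2291  0.1646 -1.9609] gap 0.02 q [-0.4552  0.4443  0.0413  1.1667  0.0001 -2.0077]
plan [0.0001 0.0186 0.0004] x 7 mm 103.91411053705565 turn total units -0.0
```

View pics/w11.png

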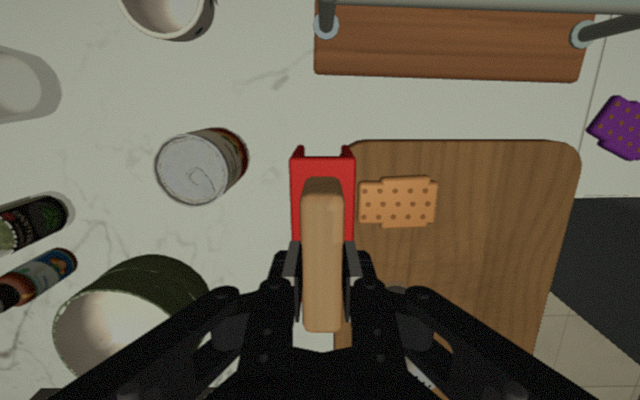

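```bash

python3 -m creep '{"hand":[10,10,10,10,10],"delta_pos":[[0,0.01,0.002],[0,0.02,0],[0,0.02,0],[0,0.02,0],[0,0.02,0]],"turn":[0,0,0,0,0]}' 80
python3 -m creep '{"hand":[10,10,10,10,10],"delta_pos":[[0,0.02,0],[0,0.015,0],[0,0.005,0],[0,0,0],[0,-0.008,0]],"turn":[0,0,0,0,0]}' 80
python3 - <<'E'
from h import *
show()
c=env.read_camera("wrist"); cv2.imwrite("pics/w12.png",c["pixels"][:,:,::-1])
P=cloud(c); hsv=cv2.cvtColor(c["pixels"],cv2.COLOR_RGB2HSV)
m=(hsv[...,0]>8)&(hsv[...,0]<22)&(c["pixels"][...,0]>170)&(P[...,2]>.06)&(P[...,2]<.072)
n,l,st,ce=cv2.connectedComponentsWithStats(m.astype(np.uint8))
for i in range(1,n):
    if st[i,4]>200: print(ce[i],np.percentile(P[l==i],[1,99],axis=0))
E
```

```text
clock: 16.22
tcp_pos: [0.5214, -0.2003, 0.1381]
orientation: [0.0, -0.701, 0.713, -0.001]
wrist_force: [-0.6, 0.6, -2.4]
finger_gap: 0.0193
clock: 16.63
tcp_pos: [0.4959, -0.1998, 0.1378]
orientation: [0.0, -0.701, 0.714, -0.001]
wrist_force: [0.2, 0.8, -2.6]
finger_gap: 0.0199
t 16.63 tcp [ 0.4959 -0.1998  0.1378] ydir 178.94 z [ 0.0011 -0.0006 -1.    ] F [ 0.1831  0.8307 -2.6316] gap 0.0199 q [-0.5333  0.2732 -0.2124  1.0839  0.0001 -2.0856]
[394.6647 200.6623] [[ 0.4076 -0.2178  0.0641]
 [ 0.4645 -0.1816  0.0672]]
```

View pics/w12.png

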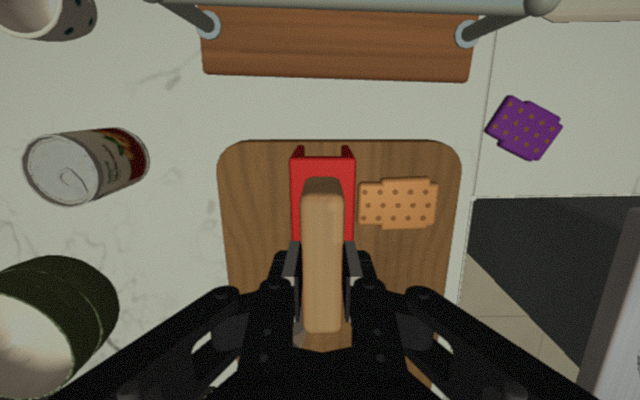

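Piece 4 is now in the near lane (200,397), at x 0.405–0.467. I'll lift, turn back and get behind it.

```bash

python3 -m creep '{"hand":[10,10,10,10,10],"delta_pos":[[0,0,-0.015],[0,0,-0.02],[0,0,-0.025],[0,0,-0.025],[0,0,-0.02]],"turn":[0,0,0,0,0]}' 80
python3 -m creep '{"hand":[10,10,10,10,10],"delta_pos":[[0,0,0],[0,0,0],[0,0,0],[0,0,0],[0,0,0]],"turn":[1,1,1,1,1]}' 80
python3 -m creep '{"hand":[10,10,10,10,10],"delta_pos":[[0,0,0],[0,0,0],[0,0,0],[0,0,0],[0,0,0]],"turn":[1,1,1,1,1]}' 80
python3 -m creep '{"hand":[10,10,10,10,10],"delta_pos":[[0,0,0],[0,0,0],[0,0,0],[0,0,0],[0,0,0]],"turn":[1,1,1,1,1]}' 80
python3 -m creep '{"hand":[10,10,10,10,10],"delta_pos":[[0,0,0],[0,0,0],[0,0,0],[0,0,0],[0,0,0]],"turn":[1,1,1,0,0]}' 80
python3 - <<'E'
from h import *
show()
plan([.437,-.252,.222],5)
E
```

```text
clock: 17.1
tcp_pos: [0.4974, -0.1998, 0.2224]
orientation: [0.0, -0.701, 0.713, -0.001]
wrist_force: [0.5, 0.2, -2.5]
finger_gap: 0.0198
clock: 17.52
tcp_pos: [0.4972, -0.1997, 0.221]
orientation: [0.0, -0.528, 0.849, -0.0]
wrist_force: [-0.2, -0.4, -1.5]
finger_gap: 0.0197
clock: 17.93
tcp_pos: [0.4971, -0.1997, 0.2209]
orientation: [0.0, -0.332, 0.943, -0.0]
wrist_force: [-0.1, 0.0, -3.3]
finger_gap: 0.0196
clock: 18.35
tcp_pos: [0.4972, -0.1997, 0.2209]
orientation: [0.0, -0.12, 0.993, -0.0]
wrist_force: [-0.5, 0.2, -2.9]
finger_gap: 0.0198
clock: 18.77
tcp_pos: [0.4967, -0.1996, 0.2208]
orientation: [0.0, 0.007, 1.0, -0.0]
wrist_force: [0.9, -0.6, -2.9]
finger_gap: 0.0195
t 18.77 tcp [ 0.4967 -0.1996  0.2208] ydir 89.15 z [ 0.0006 -0.0001 -1.    ] F [ 0.8559 -0.585  -2.9415] gap 0.0195 q [-0.5323  0.2351 -0.0551  1.2801  0.0002 -0.5175]
plan [ 0.0147 -0.0133 -0.0003] x 5 mm 79.42658467333844 turn total units -0.0
```

```bash

python3 -m creep '{"hand":[10,10,10,10,10],"delta_pos":[[0.0147,-0.0135,0],[0.0147,-0.0135,0],[0.0147,-0.0135,0],[0.0147,-0.0135,0],[0.0147,-0.0135,0]],"turn":[0,0,0,0,0]}' 80
python3 -m creep '{"hand":[10,10,10,10,10],"delta_pos":[[0,0,0.02],[0,0,0.02],[0,0,0.02],[0,0,0.02],[0,0,0.015]],"turn":[0,0,0,0,0]}' 80
python3 -m creep '{"hand":[10,10,10,10,10],"delta_pos":[[0,0,0.008],[0,0,0],[0,0,0],[0,0,0],[0,0,0]],"turn":[0,0,0,0,0]}' 80
python3 - <<'E'
from h import *
show()
c=env.read_camera("wrist"); cv2.imwrite("pics/w13.png",c["pixels"][:,:,::-1])
plan([.437,.065,.1375],15)
E
```

```text
clock: 19.18
tcp_pos: [0.436, -0.253, 0.2209]
orientation: [0.0, 0.007, 1.0, -0.0]
wrist_force: [0.7, -0.3, -3.2]
finger_gap: 0.0195
clock: 19.6
tcp_pos: [0.4361, -0.2525, 0.1437]
orientation: [-0.0, 0.008, 1.0, 0.0]
wrist_force: [-0.6, 0.3, -3.3]
finger_gap: 0.0197
clock: 20.02
tcp_pos: [0.4367, -0.253, 0.1395]
orientation: [0.001, 0.009, 1.0, -0.001]
wrist_force: [1.1, -0.4, -2.6]
finger_gap: 0.0196
t 20.02 tcp [ 0.4367 -0.253   0.1395] ydir 89.02 z [ 0.0016 -0.0011 -1.    ] F [ 1.1485 -0.3653 -2.5654] gap 0.0196 q [-0.6843  0.2164 -0.2833  1.0692  0.0001 -0.6672]
plan [0.0004 0.0265 0.0002] x 15 mm 317.9327457426585 turn total units -0.0
```

View pics/w13.png

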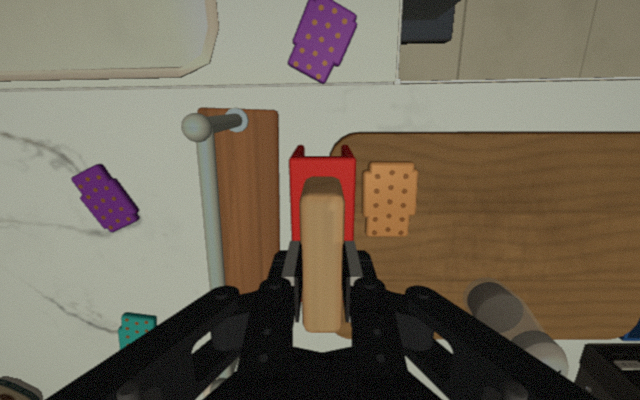

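```bash

python3 -m creep '{"hand":[10,10,10,10,10],"delta_pos":[[0,0.01,0.001],[0,0.015,0.001],[0,0.02,0],[0,0.025,0],[0,0.025,0]],"turn":[0,0,0,0,0]}' 80
python3 -m creep '{"hand":[10,10,10,10,10],"delta_pos":[[0,0.025,0],[0,0.025,0],[0,0.025,0],[0,0.025,0],[0,0.025,0]],"turn":[0,0,0,0,0]}' 80
python3 -m creep '{"hand":[10,10,10,10,10],"delta_pos":[[0.001,0.025,0],[0.001,0.025,0],[0,0.025,0],[0,0.025,0],[0,0.025,0]],"turn":[0,0,0,0,0]}' 80
python3 -m creep '{"hand":[10,10,10,10,10],"delta_pos":[[0,0.025,0],[0,0.02,0],[0,0.0075,0],[0,0,0],[0,0,0]],"turn":[0,0,0,0,0]}' 80
python3 - <<'E'
from h import *
show()
c=env.read_camera("wrist"); cv2.imwrite("pics/w14.png",c["pixels"][:,:,::-1])
c=env.read_camera("scene"); cv2.imwrite("pics/s14.png",cv2.resize(c["pixels"][150:320,240:460,::-1],None,fx=3.5,fy=3.5,interpolation=cv2.INTER_CUBIC))
E
```

```text
clock: 20.48
tcp_pos: [0.437, -0.1748, 0.1369]
orientation: [0.0, 0.009, 1.0, 0.0]
wrist_force: [0.8, -0.4, -3.0]
finger_gap: 0.0196
clock: 20.9
tcp_pos: [0.4385, -0.0744, 0.137]
orientation: [0.0, 0.008, 1.0, 0.0]
wrist_force: [0.1, -0.6, -2.0]
finger_gap: 0.0197
clock: 21.32
tcp_pos: [0.4384, 0.0254, 0.1371]
orientation: [0.0, 0.008, 1.0, 0.0]
wrist_force: [0.2, 0.4, -3.3]
finger_gap: 0.02
clock: 21.73
tcp_pos: [0.4396, 0.0658, 0.1369]
orientation: [-0.0, 0.008, 1.0, -0.0]
wrist_force: [-0.4, -0.4, -2.5]
finger_gap: 0.0196
t 21.73 tcp [0.4396 0.0658 0.1369] ydir 89.06 z [-0.     -0.0003 -1.    ] F [-0.3793 -0.3735 -2.4753] gap 0.0196 q [-0.0322  0.1078 -0.4222  1.0408 -0.0003 -0.0158]
```

View pics/w14.png

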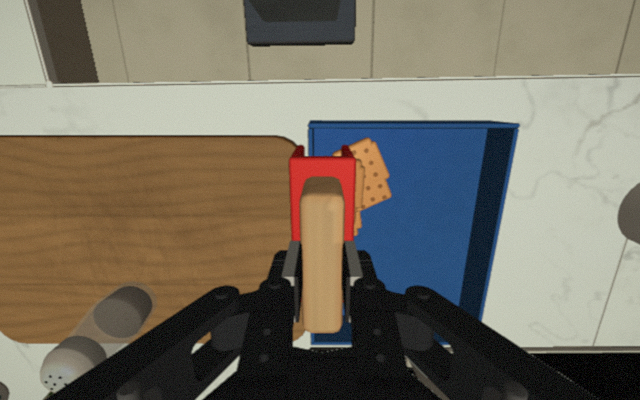

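View pics/s14.png

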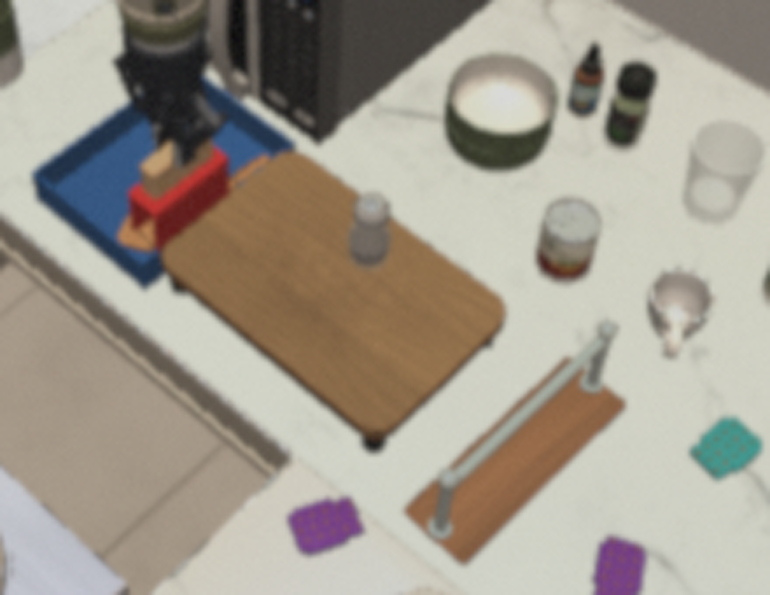

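The board is clear apart from the shaker. I'll lift and check the tray, including piece 3 near the board's end.

```bash

python3 -m creep '{"hand":[10,10,10,10,10],"delta_pos":[[0,0,-0.015],[0,0,-0.03],[0,0,-0.035],[0,0,-0.035],[0,0,-0.025]],"turn":[0,0,0,0,0]}' 80
python3 -m creep '{"hand":[10,10,10,10,10],"delta_pos":[[0,-0.04,0],[0,-0.045,0],[0,-0.045,0],[0,-0.045,0],[0,-0.03,0]],"turn":[0,0,0,0,0]}' 80
python3 - <<'E'
from h import *
show()
c=env.read_camera("wrist"); cv2.imwrite("pics/w15.png",c["pixels"][:,:,::-1])
P=cloud(c); hsv=cv2.cvtColor(c["pixels"],cv2.COLOR_RGB2HSV)
m=(hsv[...,0]>8)&(hsv[...,0]<22)&(c["pixels"][...,0]>150)&(P[...,1]>0.03)&(P[...,1]<.25)&(P[...,0]<.6)&(P[...,0]>.37)
n,l,st,ce=cv2.connectedComponentsWithStats(m.astype(np.uint8))
for i in range(1,n):
    if st[i,4]>100: print(ce[i],st[i,4],np.percentile(P[l==i],[1,50,99],axis=0))
E
```

```text
clock: 22.25
tcp_pos: [0.4405, 0.0645, 0.2512]
orientation: [0.001, 0.01, 1.0, -0.0]
wrist_force: [0.9, 0.0, -2.9]
finger_gap: 0.0194
clock: 22.67
tcp_pos: [0.4366, -0.1021, 0.2489]
orientation: [0.0, 0.01, 1.0, -0.001]
wrist_force: [1.3, 0.7, -1.7]
finger_gap: 0.0198
t 22.67 tcp [ 0.4366 -0.1021  0.2489] ydir 88.81 z [ 0.0003 -0.0012 -1.    ] F [ 1.2623  0.6745 -1.693 ] gap 0.0198 q [-0.4084  0.059  -0.1951  1.3158 -0.001  -0.3876]
[474.0691 164.0287] 2157 [[0.3967 0.0642 0.0151]
 [0.4346 0.0875 0.0331]
 [0.4885 0.1252 0.0399]]
[447.8639 243.5646] 147 [[0.5201 0.059  0.0402]
 [0.5391 0.0623 0.0429]
 [0.5632 0.0663 0.0451]]
```

View pics/w15.png

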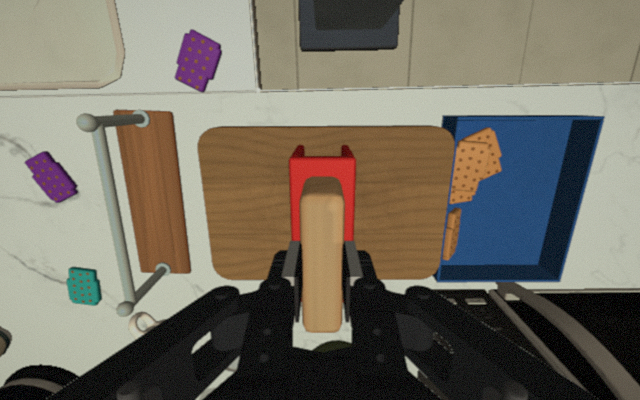

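The wrist view shows three pieces piled at (165,474) in the tray. Piece 3 appears to stand on edge against the tray's board-side wall at (235,452), with its top at z≈0.045, just under the rim. I'll take a closer look from the tray side.

```bash

python3 -m creep '{"hand":[10,10,10,10,10],"delta_pos":[[-0.01,0.045,0],[-0.015,0.05,0],[-0.015,0.05,0],[-0.015,0.05,0],[-0.015,0.05,0]],"turn":[0,0,0,0,0]}' 80
python3 -m creep '{"hand":[10,10,10,10,10],"delta_pos":[[0,0.045,0],[0,0.015,0],[0,0,0],[0,0,0],[0,0,0]],"turn":[0,0,0,0,0]}' 80
python3 - <<'E'
from h import *
show()
c=env.read_camera("wrist"); np.savez("w16.npz",**c); cv2.imwrite("pics/w16.png",c["pixels"][:,:,::-1])
P=cloud(c); hsv=cv2.cvtColor(c["pixels"],cv2.COLOR_RGB2HSV)
m=(hsv[...,0]>8)&(hsv[...,0]<22)&(c["pixels"][...,0]>120)&(P[...,1]>0.052)&(P[...,1]<.2)&(P[...,0]<.6)&(P[...,0]>.37)&(P[...,2]<.055)
n,l,st,ce=cv2.connectedComponentsWithStats(m.astype(np.uint8))
for i in range(1,n):
    if st[i,4]>60:
        Q=P[l==i]; print(ce[i],st[i,4],np.percentile(Q,[1,50,99],axis=0))
        for y in np.arange(.05,.13,.006):
            k=Q[(Q[:,1]>=y)&(Q[:,1]<y+.006)]
            if len(k)>5: print("   y",round(y,3),len(k),"z",np.percentile(k[:,2],[5,50,95]))
E
```

```text
clock: 23.13
tcp_pos: [0.4968, 0.0967, 0.2489]
orientation: [0.0, 0.01, 1.0, -0.0]
wrist_force: [1.9, -0.5, -3.4]
finger_gap: 0.0196
clock: 23.55
tcp_pos: [0.4972, 0.1429, 0.2487]
orientation: [-0.0, 0.01, 1.0, -0.0]
wrist_force: [-0.4, 0.1, -3.0]
finger_gap: 0.0195
t 23.55 tcp [0.4972 0.1429 0.2487] ydir 88.91 z [-0.0005 -0.0006 -1.    ] F [-0.3613  0.0589 -3.0091] gap 0.0195 q [ 0.1249  0.1942 -0.039   1.3382 -0.0005  0.1439]
[278.7375 120.3641] 3417 [[0.3967 0.0612 0.0142]
 [0.4371 0.0915 0.0309]
 [0.4892 0.1264 0.0402]]
   y 0.056 62 z [0.0291 0.0319 0.034 ]
   y 0.062 279 z [0.0185 0.0324 0.0356]
   y 0.068 340 z [0.0179 0.0332 0.0366]
   y 0.074 340 z [0.017  0.034  0.0373]
   y 0.08 355 z [0.0167 0.0349 0.0383]
   y 0.086 364 z [0.0159 0.0357 0.0393]
   y 0.092 402 z [0.0151 0.0356 0.0402]
   y 0.098 415 z [0.0139 0.024  0.0396]
   y 0.104 281 z [0.0206 0.0224 0.0243]
   y 0.11 249 z [0.0201 0.0219 0.0236]
   y 0.116 197 z [0.0195 0.0213 0.0231]
   y 0.122 120 z [0.0185 0.0206 0.0219]
   y 0.128 13 z [0.019  0.0199 0.021 ]
[269.3122 195.2045] 1198 [[0.5005 0.0588 0.0124]
 [0.5323 0.0738 0.0323]
 [0.5648 0.0883 0.0445]]
   y 0.056 90 z [0.0368 0.0422 0.0438]
   y 0.062 253 z [0.0375 0.0413 0.0445]
   y 0.068 267 z [0.0321 0.0355 0.0393]
   y 0.074 258 z [0.0237 0.0279 0.0317]
   y 0.08 247 z [0.0156 0.0203 0.0243]
   y 0.086 83 z [0.0118 0.0144 0.0166]
```

View pics/w16.png

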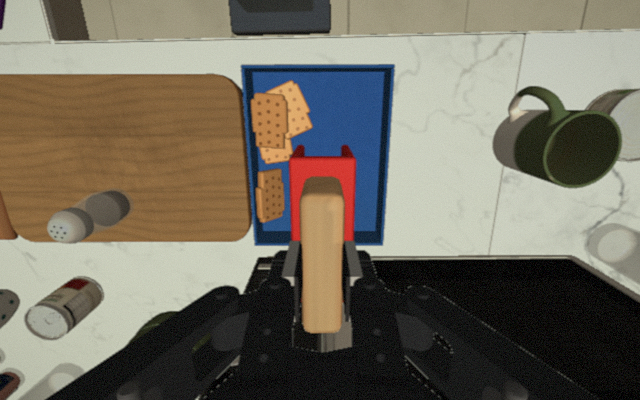

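Closer up, piece 3 leans against the inner wall from its foot at y≈0.09 to its top at y≈0.058. It is wholly inside the tray, below the rim and stable, and the other three are piled at (120,275). All four are in. Now back to the rail.

```bash

python3 -m creep '{"hand":[10,10,10,10,10],"delta_pos":[[0.002,-0.03,0],[0.002,-0.045,0],[0.002,-0.045,0],[0.002,-0.045,0],[0.002,-0.045,0]],"turn":[0,0,0,0,0]}' 80
python3 -m creep '{"hand":[10,10,10,10,10],"delta_pos":[[0.002,-0.045,0],[0.002,-0.045,0],[0.002,-0.045,0],[0.002,-0.045,0],[0.002,-0.045,0]],"turn":[0,0,0,0,0]}' 80
python3 -m creep '{"hand":[10,10,10,10,10],"delta_pos":[[0.002,-0.045,0],[0.002,-0.045,0],[0.002,-0.045,0],[0.002,-0.028,0],[0,0,0]],"turn":[0,0,0,0,0.4]}' 80
python3 -m creep '{"hand":[10,10,10,10,10],"delta_pos":[[0,0,0.02],[0,0,0.02],[0,0,0.005],[0,0,0],[0,0,0]],"turn":[0,0,0,0,0]}' 80
python3 - <<'E'
from h import *
show()
c=env.read_camera("wrist"); np.savez("w17.npz",**c); cv2.imwrite("pics/w17.png",c["pixels"][:,:,::-1]); s,_=pose(); held(c,s["tcp_pos"])
P=cloud(c)
m=(P[...,2]>.088)&(P[...,2]<.103)&(P[...,0]<.42)&(P[...,0]>.37)&(abs(P[...,1]+.335)<.03); q=P[m]
print(m.sum(),np.percentile(q,[2,50,98],axis=0))
c=env.read_camera("scene"); P=cloud(c)
for lo,hi in [(.37,.41),(.53,.58)]:
    m=(P[...,2]>.088)&(P[...,2]<.1)&(P[...,0]<hi)&(P[...,0]>lo)&(abs(P[...,1]+.335)<.03); q=P[m]; 
    if m.sum(): print("scene",m.sum(),np.percentile(q,[2,50,98],axis=0))
plan([.466,-.335,.1227],5,87)
E
```

```text
clock: 24.02
tcp_pos: [0.4855, -0.0266, 0.2492]
orientation: [0.0, 0.01, 1.0, -0.0]
wrist_force: [0.8, 0.2, -2.5]
finger_gap: 0.0197
clock: 24.43
tcp_pos: [0.4736, -0.2068, 0.2492]
orientation: [0.0, 0.01, 1.0, -0.0]
wrist_force: [1.0, 0.6, -3.2]
finger_gap: 0.0193
clock: 24.85
tcp_pos: [0.4644, -0.3403, 0.2483]
orientation: [-0.0, 0.03, 1.0, -0.001]
wrist_force: [0.1, 0.1, -2.1]
finger_gap: 0.0198
clock: 25.27
tcp_pos: [0.4657, -0.3343, 0.2133]
orientation: [-0.0, 0.027, 1.0, 0.0]
wrist_force: [0.1, -1.2, -2.4]
finger_gap: 0.0199
t 25.27 tcp [ 0.4657 -0.3343  0.2133] ydir 86.91 z [-0.0001  0.0001 -1.    ] F [ 0.0646 -1.2199 -2.3574] gap 0.0199 q [-0.7627  0.3116  0.0292  1.2885  0.     -0.7088]
bridge top rel tcp: z -0.019336616409062174 slopes dz/dx,dz/dy [0.0079 0.0026] z0 at tcp -0.019160868101599855 y range [-0.0184  0.021 ] x min -0.0489293686469624 2627 ((-21.33367156982422, 1.2327384948730469), (39.13093566894531, 53.524169921875), 86.9820327758789)
649 [[ 0.3804 -0.3381  0.0907]
 [ 0.3993 -0.332   0.0951]
 [ 0.419  -0.3257  0.0975]]
scene 37 [[ 0.3816 -0.3383  0.0886]
 [ 0.3952 -0.3339  0.0932]
 [ 0.4091 -0.3269  0.0961]]
scene 27 [[ 0.5486 -0.3471  0.0895]
 [ 0.5656 -0.3424  0.0932]
 [ 0.5775 -0.3353  0.0981]]
plan [ 0.0001 -0.0002  0.0228] x 5 mm 91.36378461217889 turn total units -0.008288867499283014
```

View pics/w17.png

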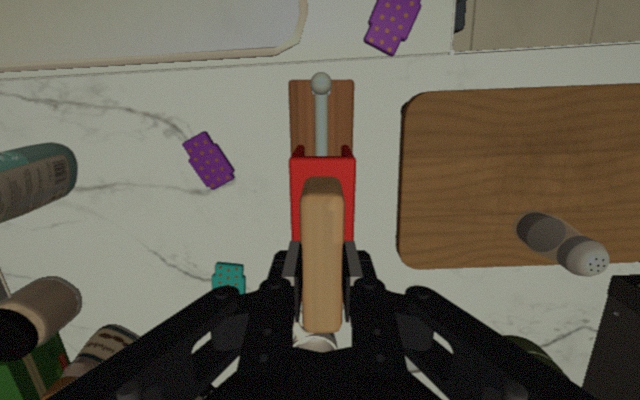

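The sweeper lines up with the bar (post knob at (83,320)), so I'll lower it astride.

```bash

python3 -m creep '{"hand":[10,10,10,10,10],"delta_pos":[[0,-0.0015,0.015],[0,0,0.02],[0,0,0.02],[0,0,0.02],[0,0,0.015]],"turn":[0,0,0,0,0]}' 80
python3 -m creep '{"hand":[10,10,10,10,10],"delta_pos":[[0,0,0.012],[0,0,0.006],[0,0,0.002],[0,0,0],[0,0,0]],"turn":[0,0,0,0,0]}' 80
python3 - <<'E'
from h import *
show()
c=env.read_camera("scene"); cv2.imwrite("pics/s18.png",cv2.resize(c["pixels"][200:320,320:480,::-1],None,fx=4.5,fy=4.5,interpolation=cv2.INTER_CUBIC))
E
```

```text
clock: 25.78
tcp_pos: [0.4666, -0.335, 0.1407]
orientation: [0.0, 0.026, 1.0, -0.0]
wrist_force: [0.0, 0.8, -3.4]
finger_gap: 0.02
clock: 26.2
tcp_pos: [0.4668, -0.3354, 0.1257]
orientation: [0.001, 0.026, 1.0, -0.0]
wrist_force: [0.3, 0.4, -2.5]
finger_gap: 0.0197
t 26.2 tcp [ 0.4668 -0.3354  0.1257] ydir 86.99 z [ 0.0011 -0.0009 -1.    ] F [ 0.2626  0.3713 -2.4912] gap 0.0197 q [-0.7627  0.3548 -0.1282  1.0863  0.0001 -0.7102]
```

View pics/s18.png

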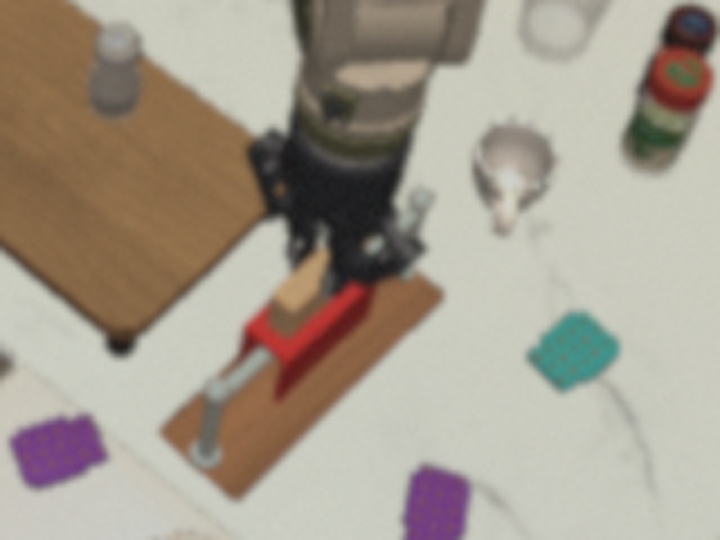

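The sweeper is astride the bar, about 2–3 mm above rest. I'll lower it gently to contact.

```bash

python3 -m creep '{"hand":[10,10,10,10,10],"delta_pos":[[0,0,0.002],[0,0,0],[0,0,0],[0,0,0],[0,0,0]],"turn":[0,0,0,0,0]}' 80
python3 -m creep '{"hand":[10,10,10,10,10],"delta_pos":[[0,0,0.0015],[0,0,0],[0,0,0],[0,0,0],[0,0,0]],"turn":[0,0,0,0,0]}' 80
```

```text
clock: 26.67
tcp_pos: [0.4664, -0.335, 0.1234]
orientation: [0.0, 0.026, 1.0, -0.0]
wrist_force: [0.6, 0.3, -3.5]
finger_gap: 0.0197
clock: 27.08
tcp_pos: [0.4665, -0.3352, 0.1227]
orientation: [0.0, 0.026, 1.0, -0.0]
wrist_force: [-1.9, 0.3, 4.8]
finger_gap: 0.0193
```

Contact: the load has moved to the bar, at the same height as when I gripped it. I'll release and retreat.

```bash

python3 -m creep '{"hand":[24,28,34,42,50],"delta_pos":[[0,0,0],[0,0,0],[0,0,0],[0,0,0],[0,0,0]],"turn":[0,0,0,0,0]}' 20
python3 -m creep '{"hand":[60,70,80,85,85],"delta_pos":[[0,0,0],[0,0,0],[0,0,0],[0,0,0],[0,0,0]],"turn":[0,0,0,0,0]}' 20
python3 -m creep '{"hand":[85,85,85,85,85],"delta_pos":[[0,0,-0.01],[0,0,-0.02],[0,0,-0.03],[0,0,-0.035],[0,0,-0.035]],"turn":[0,0,0,0,0]}' 20
python3 -m creep '{"hand":[85,85,85,85,85],"delta_pos":[[0,0.04,-0.01],[0,0.04,0],[0,0.04,0],[0,0.04,0],[0,0.03,0]],"turn":[0,0,0,0,0]}' 20
python3 -m creep '{"hand":[85,85,85,85,85],"delta_pos":[[0,0.03,0],[0,0.02,0],[0,0,0],[0,0,0],[0,0,0]],"turn":[0,0,0,0,0]}' 20
python3 - <<'E'
from h import *
show()
c=env.read_camera("wrist"); np.savez("w19.npz",**c); cv2.imwrite("pics/w19.png",c["pixels"][:,:,::-1])
c=env.read_camera("scene"); np.savez("s19.npz",**c); cv2.imwrite("pics/s19.png",cv2.resize(c["pixels"][120:320,220:480,::-1],None,fx=3,fy=3,interpolation=cv2.INTER_CUBIC))
P=cloud(c); hsv=cv2.cvtColor(c["pixels"],cv2.COLOR_RGB2HSV)
m=(hsv[...,0]>8)&(hsv[...,0]<25)&(P[...,2]>.138)&(P[...,2]<.16)&(P[...,1]<-.28)&(P[...,1]>-.4)&(P[...,0]<.6)
if m.sum(): print("grip",m.sum(),cv2.minAreaRect((P[m][:,:2]*1000).astype(np.float32)),np.percentile(P[m][:,2],[5,50,95]))
E
```

```text
clock: 27.5
tcp_pos: [0.4664, -0.335, 0.1218]
orientation: [-0.0, 0.026, 1.0, 0.0]
wrist_force: [0.4, -0.6, 0.7]
finger_gap: 0.0496
clock: 27.92
tcp_pos: [0.4664, -0.335, 0.1221]
orientation: [0.0, 0.026, 1.0, 0.0]
wrist_force: [0.2, 0.2, 0.0]
finger_gap: 0.0853
clock: 28.33
tcp_pos: [0.466, -0.3347, 0.2275]
orientation: [-0.0, 0.026, 1.0, 0.0]
wrist_force: [1.1, 0.4, 0.2]
finger_gap: 0.0849
clock: 28.75
tcp_pos: [0.4741, -0.1811, 0.2351]
orientation: [0.0, 0.026, 1.0, 0.0]
wrist_force: [0.6, -0.1, 0.1]
finger_gap: 0.085
clock: 29.17
tcp_pos: [0.4767, -0.1438, 0.2346]
orientation: [0.0, 0.026, 1.0, -0.0]
wrist_force: [-0.4, -0.6, 0.4]
finger_gap: 0.0849
t 29.17 tcp [ 0.4767 -0.1438  0.2346] ydir 86.99 z [ 0.0008 -0.0007 -1.    ] F [-0.4335 -0.6206  0.3661] gap 0.0849 q [-0.4541  0.1585 -0.1172  1.2942 -0.0003 -0.4016]
grip 171 ((465.33892822265625, -335.9729919433594), (22.71978759765625, 80.99539947509766), 88.2293930053711) [0.1396 0.1444 0.1488]
```

View pics/w19.png

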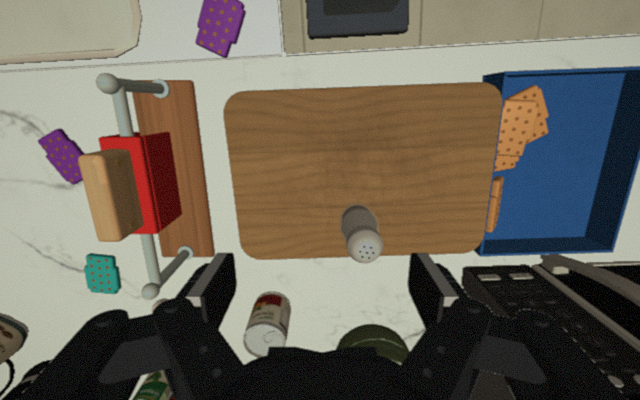

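View pics/s19.png

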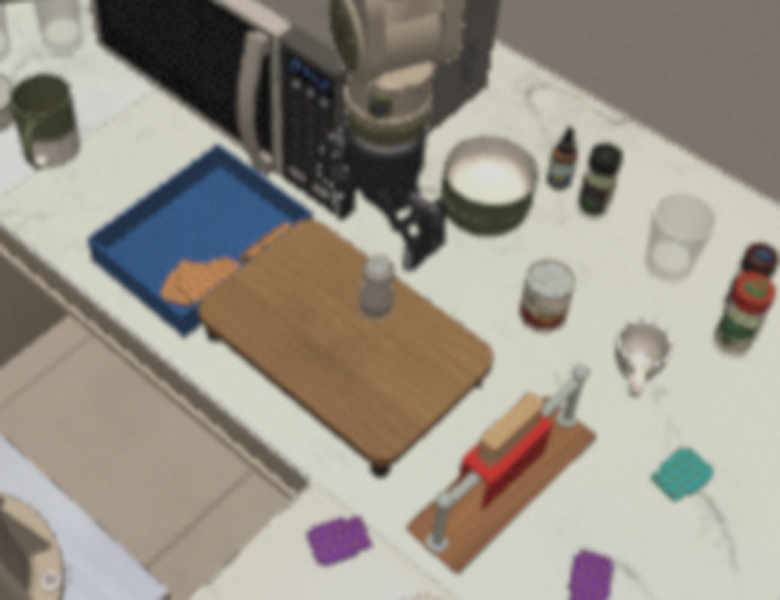

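The sweeper hangs level astride the bar, the board holds only the shaker (same pixels as at the start), and all the pieces are in the tray. Nothing else has moved. Handing in.

```bash
python3 - <<'E'
from h import *
print(env.hand_in()); show()
E
```

```text
the job is handed in; nothing more can be done
None
the job is handed in; nothing more can be done
```

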